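Show the dropper vial to the inspection camera

TASK

Gently swing the clear lid of the dry-block incubator all the way back onto its stop, then lift out the one vial with the tall narrow cap and hold it up in the air to the inspection camera, the middle of its glass on the lens's line of sight 12 cm in front of the lens, leaning as the camera leans so that it would stand upright in the camera's picture (cap end up). Finish while still holding it there, still and touching nothing else, with the lid left open; leave the other vials in their wells, do not bump the camera or its stand and do not disturb the other things on the bench.

Things in the scene. Friction and masses are not known exactly. Their poses are not given: they have to be found in the camera images.
- incubator: dry-block incubator, left or right on the bench, fixed: white open box 150 x 220 x 125 mm high, walls 6 mm; origin: centre of underside, -x its front (to the robot), z up. Inside, an aluminium block with top at z = 65 mm and a row of four 28 mm wells at x = -25, y = -72, -24, 24, 72 mm, floor at z = 30 mm. Each holds a vial; the tall-capped one is in any of them
- lid (a joint): angle of the flat clear lid (5 mm thick, 0.25 kg), hinged about y at the rear top edge of the incubator: 0 rad lies shut on the box, grows as the front rises, 1.65 rad = on its stop, leaning slightly back. It starts shut or a little ajar. The stiff hinge keeps it wherever it is left; about 4 N at the bar moves it.
- lid_hinge (a point): centre of the lid's hinge line, in the incubator's frame at x = 79, y = 0, z = 128.5 mm; axes as the incubator's
- lid_bar (a point): middle of the lid's handle: round steel bar, 10 mm diameter, 110 mm long, along the lid's y, in the lid's plane 199 mm from the hinge line, on two rods at its ends (y = +-55 mm). Lid shut: 128.5 mm above the bench, with 35 mm clear between bar and lid or box front; axes as the lid's (x from bar to hinge)
- vial: the vial to show: amber glass cylinder of 25 mm diameter and 50 mm height with a tall narrow white cap of 20 mm diameter and 38 mm height on it (88 mm in all, 30 to 65 g). Origin at the centre of its underside, z along its axis to the cap. Starts upright in a well, underside 30 mm above the bench, its cap top (118 mm) 26 mm above the tops of the other vials.
- vial_mid (a point): middle of that vial's glass, on its axis 25 mm above its underside; z along the vial to the cap
- vial_b: one of three other vials in the wells: same glass, with a low wide white cap of 27 mm diameter and 12 mm height (62 mm in all); origin at the centre of its underside
- vial_c: another like vial_b
- vial_d: another like vial_b
- stand: camera stand fixed to the bench: grey base plate 270 x 130 x 12 mm reaching from x = -60 to +210 mm of its origin, which lies on the bench roughly below the viewing place, -x towards the robot; two uprights at x = 155 mm, y = +-38 mm, 292 mm high, carry the camera between them, its pivot 270 mm above the bench
- camera_tilt (a joint): how far the camera looks down, rad: 0 = level, about 0.35 to 0.65 at the start, a stiff pivot that is to stay as it is
- lens (a point): centre of the front glass of the inspection camera (black box 75 x 56 x 50 mm with a dark 40 mm lens barrel), 61 mm from the camera's pivot. It looks along -x of this frame, to the robot's side and downwards
- view_point (a point): the viewing place in the air: on the lens's line of sight, 120 mm in front of the lens. The middle of the vial's glass belongs here. Axes are the camera's: -x the way it looks, y level, z the camera's up, which leans to the robot's side; the vial's z should lie along this z
- tube_1: capped clear tube 115 mm long, 21 mm thick, lying on the bench; leave alone
- tube_2: another such tube; leave alone
- scissors: red-handled scissors 210 mm long lying on the bench; leave alone
- beaker: glass beaker, 70 mm wide, 90 mm high; leave alone
- jar: amber jar, 64 mm wide, 90 mm high; leave alone

How it is judged:
On the way, in this order (a step that is already met when the one before it is completed fails the run):
1. the lid stands back on its stop (value of joint lid above 1.57 rad), for 0.2 s.
2. the tall-capped vial is lifted clear of its well in the gripper (height (world z) of vial above 0.085 m and contact force between the fingers and vial above 0.5 N), for 0.2 s.
At the end, for the whole second after the job is handed in: Vial held still in the fingers, over 100 mm up, middle of its glass within 22 mm of the viewing place, axis within 0.21 rad of the camera's up direction, cap end up, touching neither stand nor incubator; lid over 1.52 rad; other three vials within 20 mm of where they were (distance between vial_mid and view_point below 0.022 m and angle between the z axis of vial and the z axis of view_point, either way round below 0.21 rad and angle between vial's own z axis and vertical below 1.3 rad and height (world z) of vial above 0.1 m and linear speed of vial below 0.03 m/s and angular speed of vial below 0.3 rad/s and contact force between the fingers and vial above 0.5 N and contact force between vial and stand below 0.2 N and contact force between vial and incubator below 0.2 N and value of joint lid above 1.52 rad and distance of each of vial_b, vial_c, vial_d from where it was at the start of the episode below 0.02 m); the arm keeps its last pose, push and grip.
It fails at once if the lid is flung or slammed (faster than 2 rad/s) (velocity of joint lid above 2 rad/s or velocity of joint lid below -2 rad/s).
It fails at once if the camera or its stand is bumped (contact force between any of the arm, the fingers, vial and stand above 2 N).
It fails at once if another vial is pulled out of its well or a thing on the bench is disturbed (distance of any of vial_b, vial_c, vial_d, tube_1, tube_2, scissors, beaker, jar from where it was at the start of the episode above 0.03 m).
It also fails if it takes over 54 s, if anything falls off the work surface, if the arm or the gripper's body presses on something with over 40 N, if the wrist force passes 120 N, or if a joint passes its speed limit or range.

ROBOT

A 7-joint arm with a two-finger parallel gripper is mounted at the origin on the work surface. World frame = base frame: x ahead of the robot, y to its left, z up, the work surface at z = 0. Lengths are in m, angles in rad, forces in N, time in s.
With the tool pointing down it reaches from about 0.425 to 0.825 m from the base axis. Payload 3.6 kg.
Tool frame: the origin (TCP) lies midway between the tips of the shut fingers; the grasp point (between the pads) lies 19 mm behind it (env.hold_point_z is the distance from the TCP to the grasp point, in m); z points along the fingers, x is the direction in which the jaws open and shut, and the axes are right-handed (so a half turn about z gives the same grasp; the last joint's range is limited). The gripper opens to 93 mm and grips with 3 to 60 N. Pads are 15 mm wide; open, the fingers measure 128 mm over their backs; the gripper's body (75 mm by 188 mm) begins 65 mm behind the grasp point.
Start: joints at [1.306, 0.615, -0.013, 1.423, 0.008, 1.103, -0.04], TCP at [0.153, -0.632, 0.219] pointing down, gripper open.
Joint ranges: [-3.12, 3.12], [-0.3, 2.06], [-1.34, 1.32], [0.26, 2.42], [-1.36, 4.5], [0.01, 1.98], [-2.84, 2.84]. Speed limits (rad/s): [2.79, 2.79, 3.14, 3.14, 3.14, 3.14, 3.14].

INTERFACE

Orientations are given as a unit quaternion [w, x, y, z].
In Python, from station import env gives the robot as it stands.
- The arm moves only by the tool arm_command, never from a script. Its arguments are lists of equal length, an entry for each row: "translation": the shift along the tool's x, y, z in m, a list of three; "roll": the turn about the tool's z in degrees. In form: {"translation": [[tx, ty, tz], ...], "roll": [roll, ...]}. A call has exactly 5 rows; each row shifts and turns the pose as measured when the row begins, along the tool's axes as they then stand; what a row does not reach is not made up. A row lasts 1/12 s, in which the tool goes at most 41.7 mm and 7.16 degrees, less where a joint would pass 70% of its speed; a pose out of reach is approached as far as the arm can. A call with a gripper value outside its range is refused whole. "fingers" is the closure, from -1 (fully open) to 1 (shut), so that 0 is half open, set as the call begins (left out, the last holds). The fingers move at their own pace and stop on an object; the grip force is fixed at half the most. Time passes only in rows, so rows that do not move let the fingers close, or fill a call up. It gives the time, the measured TCP pose, the force and the opening at its end, in the units of the state.
- env.read_state(): the state, without advancing time (a new reading comes with each control period).
- env.read_camera(name): name is "scene" or "top" or "wrist"; returns the picture (420x560x3 uint8, red, green, blue); there is no depth.
- env.get_calibration(name): a dict with "K" (3x3 intrinsics, pixels), "extrinsics" (4x4, takes a point from camera to world coordinates); the wrist camera has in their place "T_tool_cam" (4x4, takes a point from camera to tool coordinates, whose origin is the TCP and whose axes are the tool frame's). Camera axes: x right, y down, z forward; pixel columns grow to the right and rows downward; lengths in m; the calibration is good to about 2 mm. The wrist camera is an equidistant fisheye: a pixel r from the principal point sees the ray r / f radians off the axis. A picture is of the moment at which its call begins: read the wrist's pose just before it. get_calibration takes no time and is no camera call.
- env.close_job(): hands the job in, once; it reports no verdict.
The state is a dict: "t": time; "joint_pos": joint angles; "qvel": joint speeds; "joint_efforts": joint torques, N m; "position": TCP position; "orientation": TCP orientation; "wrist_force": force on the tool from outside, world axes, zero at the start; "wrist_torque": the same for the moment, N m; "finger_gap": finger opening in m.
Only numpy, scipy, OpenCV 4.12 (cv2) and the standard library are available. Lean on these libraries where they do the work, as an engineer would, in place of code of your own. Each camera call takes 0.05 s, during which the arm holds its last target. There are 200 camera calls.

## Working session

There is one attempt and no reset: what is moved stays moved. The work goes in short steps, Python scripts to look and compute and a tool call to move; the robot and the scene stay as the last step left them, time stands still between calls to the robot, and variables do not carry over. Pictures are saved under pics/ and viewed, about 8 in all and at most 12, crops included, and the job is handed in when it is done.

Besides the shell and the picture viewer there is one more tool, called after "Request:" as name(argument=value, ...) on one line, values as JSON. arm_command: Moves the arm, as the interface text tells. Its arguments: {"type":"object","properties":{"translation":{"type":"array","items":{"type":"array","items":{"type":"number"}}},"roll":{"type":"array","items":{"type":"number"}},"fingers":{"type":"number"}},"required":["translation","roll"]}

```bash
ls; mkdir -p pics; python3 - <<'E'
from station import env
import cv2
s=env.read_state();print(s['t'],s['position'],s['orientation'],s['finger_gap'],s['wrist_force'])
for n in ['scene','top']:
    im=env.read_camera(n);cv2.imwrite(f'pics/{n}0.png',im[:,:,::-1])
    c=env.get_calibration(n);print(n,c)
print(env.get_calibration('wrist'),env.hold_point_z)
E
```

```text
pics
0.0 [ 0.15296107 -0.6309225   0.21746096] [-0.00079834  0.78602541 -0.61819281 -0.00103006] 0.09284999668337421 [-0.75064256 -0.20638462  0.78126837]
scene {'K': array([[450.26156392,   0.        , 274.90902083],
       [  0.        , 450.26156392, 213.84130511],
       [  0.        ,   0.        ,   1.        ]]), 'extrinsics': array([[-0.51322466,  0.58436536, -0.62858378,  1.53340081],
       [ 0.85818315,  0.33998311, -0.38462082,  0.61835063],
       [-0.01105121, -0.7368369 , -0.67598022,  1.2614873 ],
       [ 0.        ,  0.        ,  0.        ,  1.        ]])}
top {'K': array([[460.6146233 ,   0.        , 284.65649873],
       [  0.        , 460.6146233 , 214.35535876],
       [  0.        ,   0.        ,   1.        ]]), 'extrinsics': array([[ 0.02669983, -0.99244778,  0.11972686,  0.36608889],
       [-0.99936359, -0.02933431, -0.02029561,  0.00293921],
       [ 0.02365444, -0.11910878, -0.9925994 ,  1.42340787],
       [ 0.        ,  0.        ,  0.        ,  1.        ]])}
{'K': array([[325.1922621 ,   0.        , 282.78367141],
       [  0.        , 325.1922621 , 209.31052138],
       [  0.        ,   0.        ,   1.        ]]), 'T_tool_cam': array([[ 9.99999878e-01, -4.15477784e-04,  2.67196323e-04,
         1.28439607e-04],
       [ 3.32973104e-04,  9.66495852e-01,  2.56682017e-01,
        -7.25139642e-02],
       [-3.64889813e-04, -2.56681896e-01,  9.66495872e-01,
        -1.67136581e-01],
       [ 0.00000000e+00,  0.00000000e+00,  0.00000000e+00,
         1.00000000e+00]])} 0.0188
```

View pics/scene0.png

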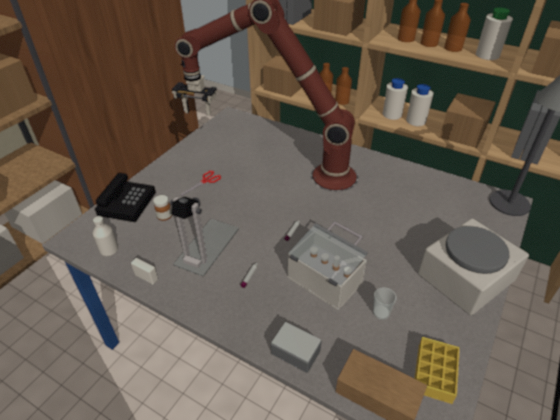

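View pics/top0.png

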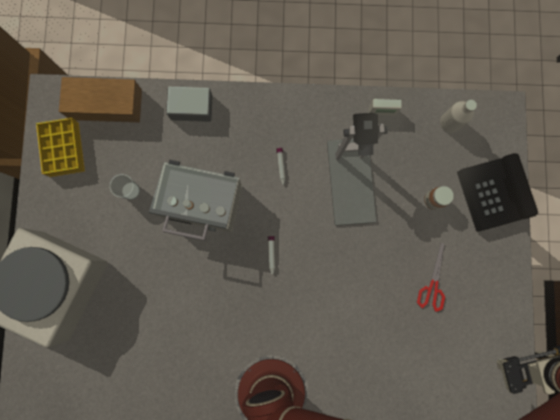

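View composite.

The scene view shows the incubator near (327,265), with its bar at (345,235) toward the robot, and the stand near (200,235) with the camera at (186,207). In the top view the incubator is at (197,195), its bar at (187,232), and the camera at (365,127). I'll enlarge both.

```bash
python3 - <<'E'
import cv2,numpy as np
s=cv2.imread('pics/scene0.png');t=cv2.imread('pics/top0.png')
def c(im,x,y,w,h): return cv2.resize(im[y:y+h,x:x+w],(400,300),interpolation=cv2.INTER_CUBIC)
o=np.vstack([np.hstack([c(t,140,155,112,84),c(s,280,218,100,75)]),np.hstack([c(t,310,100,96,72),c(s,160,190,100,75)])])
o=cv2.convertScaleAbs(o,alpha=1.3)
cv2.imwrite('pics/crop1.png',o)
E
```

```text
(no output)
```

View pics/crop1.png

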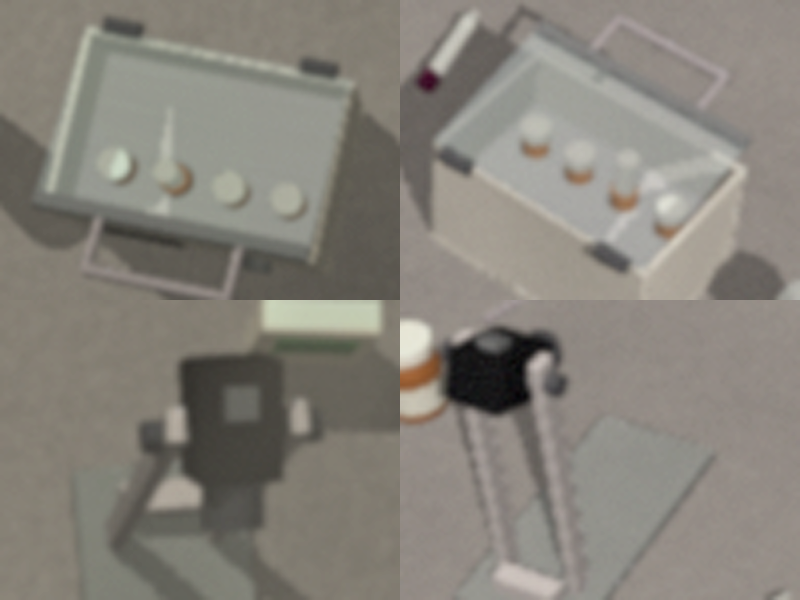

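The tall cap is in the second well from the left in the top view (crop (168,170)), and the other three caps are low. The bar's ends and the stand's uprights and plate edges are visible in both views, so I'll triangulate them.

```bash
cat > h.py <<'E'
import numpy as np, cv2
from station import env
from scipy.spatial.transform import Rotation as R
def rot(q): return R.from_quat([q[1],q[2],q[3],q[0]]).as_matrix()
def ray(n,p):
    c=env.get_calibration(n);E=c['extrinsics'];d=E[:3,:3]@np.linalg.inv(c['K'])@[p[0],p[1],1];return E[:3,3],d/np.linalg.norm(d)
def wray(p,s):
    c=env.get_calibration('wrist');K=c['K'];T=c['T_tool_cam']
    v=np.array([p[0]-K[0,2],p[1]-K[1,2]])/K[0,0];r=np.linalg.norm(v)
    d=np.r_[v/r*np.sin(r),np.cos(r)] if r>0 else np.array([0,0,1.])
    M=rot(s['orientation']);return M@T[:3,3]+s['position'],M@T[:3,:3]@d
def plane(r,z): o,d=r;return o+d*(z-o[2])/d[2]
def tri(*rs):
    A=sum(np.eye(3)-np.outer(d,d) for o,d in rs);b=sum((np.eye(3)-np.outer(d,d))@o for o,d in rs)
    X=np.linalg.solve(A,b);return X,[1e3*np.linalg.norm(np.cross(X-o,d)) for o,d in rs]
def T(p,s): return tri(ray('top',p),ray('scene',s))
E
python3 - <<'E'
from h import *
np.set_printoptions(precision=4,suppress=True)
t=lambda x,y:(140+x/3.571,155+y/3.571)
s=lambda x,y:(280+(x-400)/4,218+y/4)
t2=lambda x,y:(310+x/4.167,100+(y-300)/4.167)
s2=lambda x,y:(160+(x-400)/4,190+(y-300)/4)
def pr(n,a,b): print(n,*T(a,b))
pr('bar+y',t(85,270),s(725,75)); pr('bar-y',t(228,295),s(618,20))
pr('cap',t(168,171),s(627,155))
pr('rear+y',t(88,30),s(640,272));pr('rear-y',t(355,85),s(437,150)) 
for n,p in [('rL',(88,30)),('rR',(355,85)),('fR',(312,262)),('fL',(48,195))]: print(n,plane(ray('top',t(*p)),.125))
for n,p in [('c1',(116,165)),('c3',(230,189)),('c4',(289,199))]: print(n,plane(ray('top',t(*p)),.092))
pr('upr+y',t2(176,418),s2(541,358));pr('upr-y',t2(300,412),s2(462,338))
for p in [(330,225),(376,222)]: print('base top',plane(ray('top',p),.012))
for p in [s2(610,415),s2(715,455)]: print('base scene',plane(ray('scene',p),.012))
E
```

```text
bar+y [0.4634 0.3064 0.1629] [np.float64(0.7970750378570737), np.float64(0.7970750378571435)]
bar-y [0.4471 0.1976 0.1619] [np.float64(1.596692751584507), np.float64(1.5966927515843417)]
cap [0.5479 0.2574 0.115 ] [np.float64(1.8244248008502688), np.float64(1.8244248008502475)]
rear+y [0.6604 0.3237 0.1216] [np.float64(0.6983798150647401), np.float64(0.698379815064849)]
rear-y [0.6224 0.1124 0.1118] [np.float64(3.156375179973749), np.float64(3.1563751799738347)]
rL [0.6593 0.3235 0.125 ]
rR [0.6212 0.1085 0.125 ]
fR [0.4781 0.1369 0.125 ]
fL [0.5253 0.3473 0.125 ]
c1 [0.5555 0.3026 0.092 ]
c3 [0.5386 0.2093 0.092 ]
c4 [0.5318 0.1611 0.092 ]
upr+y [ 0.7258 -0.1834  0.2933] [np.float64(2.6991260980507037), np.float64(2.699126098050569)]
upr-y [ 0.734  -0.2607  0.2876] [np.float64(2.4978720660593714), np.float64(2.4978720660591867)]
base top [ 0.5074 -0.1667  0.012 ]
base top [ 0.5209 -0.3093  0.012 ]
base scene [ 0.5245 -0.2968  0.012 ]
base scene [ 0.5188 -0.1717  0.012 ]
```

```bash
cat >> h.py <<'E'
import json
def rows(dst,ang,n,lift=0):
    "print n rows toward world TCP dst and tool-x heading ang (deg), straight line from here"
    s=env.read_state();p=np.array(s['position']);M=rot(s['orientation'])
    a0=np.degrees(np.arctan2(M[1,0],M[0,0]));da=ang-a0
    if lift==0: da=(da+180)%360-180
    step=(np.array(dst)-p)/n;out=[];a=a0
    for i in range(n):
        c,q=np.cos(np.radians(a)),np.sin(np.radians(a))
        out.append([round(float(v),4) for v in (step[0]*c+step[1]*q,step[0]*q-step[1]*c,-step[2])]);a+=da/n
    print('t %.2f'%s['t'],'pos',p.round(4),'ang %.1f'%a0,'tilt %.3f'%np.arccos(-M[2,2]),'F',np.round(s['wrist_force'],1),'gap %.4f'%s['finger_gap'],'roll/row %.2f'%(-da/n),'step',np.linalg.norm(step).round(4))
    for i in range(0,n,5): print(json.dumps(out[i:i+5]))
E
python3 -c "
from h import *
rows([.50,-.24,.40],65,20)"
```

```text
t 0.10 pos [ 0.153  -0.631   0.2176] ang -76.4 tilt 0.002 F [ 0.7  0.6 -0.5] gap 0.0933 roll/row -7.07 step 0.0277
[[-0.0149, -0.0215, -0.0091], [-0.0122, -0.0231, -0.0091], [-0.0092, -0.0245, -0.0091], [-0.0061, -0.0254, -0.0091], [-0.003, -0.026, -0.0091]]
[[0.0003, -0.0261, -0.0091], [0.0035, -0.0259, -0.0091], [0.0066, -0.0253, -0.0091], [0.0097, -0.0243, -0.0091], [0.0126, -0.0229, -0.0091]]
[[0.0153, -0.0212, -0.0091], [0.0178, -0.0191, -0.0091], [0.02, -0.0168, -0.0091], [0.022, -0.0142, -0.0091], [0.0235, -0.0114, -0.0091]]
[[0.0248, -0.0084, -0.0091], [0.0256, -0.0053, -0.0091], [0.0261, -0.0021, -0.0091], [0.0261, 0.0011, -0.0091], [0.0258, 0.0043, -0.0091]]
```

Request:
arm_command(translation=[[-0.015,-0.0215,-0.009],[-0.012,-0.023,-0.009],[-0.009,-0.0245,-0.009],[-0.006,-0.0255,-0.009],[-0.003,-0.026,-0.009]], roll=[-7,-7,-7,-7,-7])

```text
t: 0.52
position: [0.2334, -0.5321, 0.257]
orientation: [-0.003, 0.937, -0.35, -0.007]
wrist_force: [-0.1, -1.1, -0.1]
finger_gap: 0.093
```

Request:
arm_command(translation=[[0,-0.026,-0.009],[0.0035,-0.026,-0.009],[0.0065,-0.0255,-0.009],[0.0095,-0.0245,-0.009],[0.0125,-0.023,-0.009]], roll=[-7,-7,-7,-7,-7])

```text
t: 0.93
position: [0.3218, -0.4269, 0.3018]
orientation: [-0.007, 0.999, -0.045, -0.008]
wrist_force: [-0.1, -0.4, -0.0]
finger_gap: 0.0931
```

Request:
arm_command(translation=[[0.0155,-0.021,-0.009],[0.018,-0.019,-0.009],[0.02,-0.017,-0.009],[0.022,-0.014,-0.009],[0.0235,-0.0115,-0.009]], roll=[-7,-7,-7,-7,-7])

```text
t: 1.35
position: [0.4101, -0.3225, 0.3473]
orientation: [-0.011, 0.964, 0.265, -0.008]
wrist_force: [-0.4, -0.4, -0.2]
finger_gap: 0.0927
```

Request:
arm_command(translation=[[0.025,-0.0085,-0.009],[0.0255,-0.0055,-0.009],[0.026,-0.002,-0.009],[0.026,0.001,-0.009],[0.026,0.0045,-0.009]], roll=[-7,-7,-7,-7,-7])

```text
t: 1.77
position: [0.4972, -0.2181, 0.3925]
orientation: [-0.014, 0.836, 0.548, -0.006]
wrist_force: [0.3, -0.7, 0.4]
finger_gap: 0.0929
```

```bash
python3 -c "
from h import *
s=env.read_state();im=env.read_camera('wrist');cv2.imwrite('pics/w1.png',im[:,:,::-1]);np.save('w1.npy',np.array([*s['position'],*s['orientation']]))
rows([.4553,.252,.30],-9.5,15);print(s['joint_pos'])"
```

```text
t 1.82 pos [ 0.5013 -0.2115  0.3943] ang 67.3 tilt 0.029 F [2.1 2.3 1.9] gap 0.0934 roll/row 5.12 step 0.0317
[[0.0273, -0.0148, 0.0063], [0.0259, -0.0171, 0.0063], [0.0243, -0.0194, 0.0063], [0.0224, -0.0215, 0.0063], [0.0204, -0.0234, 0.0063]]
[[0.0183, -0.0251, 0.0063], [0.016, -0.0266, 0.0063], [0.0135, -0.028, 0.0063], [0.011, -0.0291, 0.0063], [0.0083, -0.0299, 0.0063]]
[[0.0056, -0.0305, 0.0063], [0.0029, -0.0309, 0.0063], [0.0001, -0.0311, 0.0063], [-0.0027, -0.0309, 0.0063], [-0.0054, -0.0306, 0.0063]]
[ 0.84021773  0.41638354 -0.73969593  1.38193929  0.26382557  1.47611276
  1.27186668]
```

View pics/w1.png

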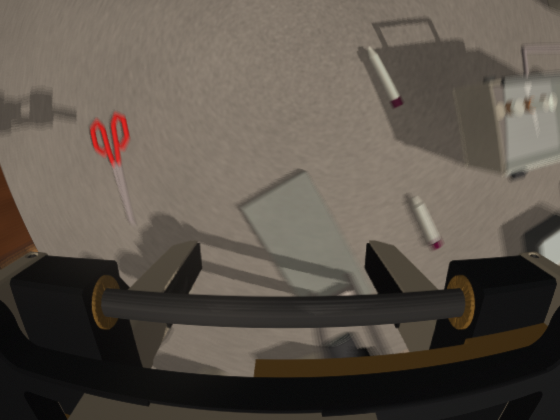

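The picture shows the stand plate at (310,240), the tubes and the incubator at top right. The gripper hides the inspection camera, so I'll measure that later from the side. Lid first.

Request:
arm_command(translation=[[0.027,-0.015,0.006],[0.026,-0.017,0.006],[0.024,-0.0195,0.006],[0.0225,-0.0215,0.006],[0.0205,-0.0235,0.006]], roll=[5,5,5,5,5])

```text
t: 2.23
position: [0.487, -0.0573, 0.3643]
orientation: [-0.014, 0.938, 0.346, -0.005]
wrist_force: [1.3, 0.3, -0.6]
finger_gap: 0.0933
```

Request:
arm_command(translation=[[0.018,-0.025,0.006],[0.016,-0.0265,0.006],[0.0135,-0.028,0.006],[0.011,-0.029,0.006],[0.0085,-0.03,0.006]], roll=[5,5,5,5,5])

```text
t: 2.65
position: [0.4719, 0.1032, 0.3349]
orientation: [-0.012, 0.993, 0.12, -0.01]
wrist_force: [-0.3, 1.0, -0.1]
finger_gap: 0.0928
```

Request:
arm_command(translation=[[0.0055,-0.0305,0.006],[0.003,-0.031,0.006],[0,-0.031,0.006],[-0.0025,-0.031,0.006],[-0.0055,-0.0305,0.006]], roll=[5,5,5,5,5])

```text
t: 3.07
position: [0.4604, 0.2638, 0.3047]
orientation: [-0.007, 0.994, -0.112, -0.014]
wrist_force: [0.7, 0.1, 0.8]
finger_gap: 0.093
```

Request:
arm_command(translation=[[0,0,0],[0,0,0],[0,0,0],[0,0,0],[0,0,0]], roll=[0,0,0,0,0], fingers=0.35)

```text
t: 3.48
position: [0.456, 0.2696, 0.3018]
orientation: [-0.007, 0.994, -0.107, -0.017]
wrist_force: [1.2, -0.5, -0.2]
finger_gap: 0.0646
```

```bash
python3 -c "
from h import *
s=env.read_state();im=env.read_camera('wrist');cv2.imwrite('pics/w2.png',im[:,:,::-1]);np.save('w2.npy',np.array([*s['position'],*s['orientation']]))
rows([.4553,.252,.25],-9.5,5)"
```

```text
t 3.53 pos [0.4563 0.2692 0.3019] ang -12.3 tilt 0.037 F [ 0.8  0.4 -0.8] gap 0.0605 roll/row -0.56 step 0.0109
[[0.0005, 0.0034, 0.0104], [0.0005, 0.0034, 0.0104], [0.0005, 0.0034, 0.0104], [0.0004, 0.0034, 0.0104], [0.0004, 0.0034, 0.0104]]
```

View pics/w2.png

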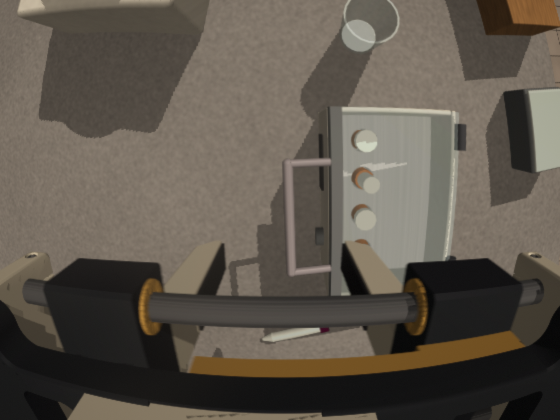

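The bar runs from (288,162) to (294,273). The tall cap top is at about (371,184), second from the top, and the lid is slightly ajar.

```bash
python3 -c "
from h import *
np.set_printoptions(precision=4,suppress=True)
a=np.load('w2.npy');s=dict(position=a[:3],orientation=a[3:])
t=lambda x,y:(140+x/3.571,155+y/3.571)
sc=lambda x,y:(280+(x-400)/4,218+y/4)
for n,w,tp,scn in [('b+',(288,162),t(85,270),sc(725,75)),('b-',(294,273),t(228,295),sc(618,20)),('cap',(371,184),t(168,171),sc(627,155))]:
    r=wray(w,s);print(n,tri(r,ray('scene',scn)),tri(r,ray('top',tp))[0],plane(r,.1625))
print(rot(a[3:]))
rows([.455,.252,.154],-9.5,15)
"
```

```text
b+ (array([0.4653, 0.3071, 0.1653]), [np.float64(0.630048177760607), np.float64(0.6300481777606561)]) [0.4646 0.3062 0.1598] [0.4653 0.3062 0.1625]
b- (array([0.4482, 0.1973, 0.1654]), [np.float64(2.761425734645243), np.float64(2.761425734645132)]) [0.4478 0.1952 0.1672] [0.4476 0.1929 0.1625]
cap (array([0.5492, 0.2597, 0.1177]), [np.float64(0.08977860254668517), np.float64(0.08977860254659696)]) [0.5504 0.2574 0.1075] [0.5401 0.2694 0.1625]
[[ 0.9767 -0.2122 -0.033 ]
 [-0.2117 -0.9772  0.0177]
 [-0.036  -0.0103 -0.9993]]
t 3.53 pos [0.4563 0.2692 0.3019] ang -12.3 tilt 0.037 F [ 0.8  0.4 -0.8] gap 0.0605 roll/row -0.19 step 0.0099
[[0.0002, 0.0011, 0.0099], [0.0002, 0.0011, 0.0099], [0.0002, 0.0011, 0.0099], [0.0001, 0.0011, 0.0099], [0.0001, 0.0011, 0.0099]]
[[0.0001, 0.0011, 0.0099], [0.0001, 0.0011, 0.0099], [0.0001, 0.0011, 0.0099], [0.0001, 0.0011, 0.0099], [0.0001, 0.0011, 0.0099]]
[[0.0001, 0.0011, 0.0099], [0.0001, 0.0011, 0.0099], [0.0001, 0.0011, 0.0099], [0.0001, 0.0011, 0.0099], [0.0001, 0.0011, 0.0099]]
```

```bash
cat >> h.py <<'E'
def rows(dst,ang,n,near=True,path=None,quiet=False):
    "rows to dst (or through world points path), tool-x heading ang; uses full measured orientation"
    s=env.read_state();p=np.array(s['position']);M=rot(s['orientation'])
    a0=np.degrees(np.arctan2(M[1,0],M[0,0]));da=(ang-a0+180)%360-180 if near else ang-a0
    P=np.array(path) if path is not None else p+(np.array(dst)-p)*np.arange(1,n+1)[:,None]/n
    n=len(P);D=np.diff(np.vstack([p,P]),axis=0);out=[]
    for i in range(n):
        out.append([round(float(v),4) for v in M.T@D[i]]);M=M@R.from_euler('z',-da/n,degrees=True).as_matrix()
    M=rot(s['orientation'])
    print('t %.2f'%s['t'],'pos',p.round(4),'ang %.1f'%a0,'toolz',M[:,2].round(3),'F',np.round(s['wrist_force'],1),'gap %.4f'%s['finger_gap'],'roll/row %.2f'%(-da/n),'maxstep %.4f'%np.linalg.norm(D,axis=1).max())
    for i in range(0,n,5): print(json.dumps(out[i:i+5]))
E
python3 -c "
from h import *
rows([.4562,.2515,.147],-9.5,15)"
```

```text
t 3.53 pos [0.4563 0.2692 0.3019] ang -12.3 toolz [-0.033  0.017 -0.999] F [ 0.8  0.4 -0.8] gap 0.0605 roll/row -0.19 maxstep 0.0104
[[0.0006, 0.0013, 0.0103], [0.0006, 0.0013, 0.0103], [0.0006, 0.0013, 0.0103], [0.0006, 0.0013, 0.0103], [0.0006, 0.0013, 0.0103]]
[[0.0006, 0.0013, 0.0103], [0.0006, 0.0013, 0.0103], [0.0006, 0.0013, 0.0103], [0.0006, 0.0013, 0.0103], [0.0006, 0.0013, 0.0103]]
[[0.0006, 0.0013, 0.0103], [0.0006, 0.0013, 0.0103], [0.0006, 0.0013, 0.0103], [0.0006, 0.0013, 0.0103], [0.0006, 0.0013, 0.0103]]
```

Request:
arm_command(translation=[[0.0005,0.0015,0.01],[0.0005,0.0015,0.01],[0.0005,0.0015,0.01],[0.0005,0.0015,0.01],[0.0005,0.0015,0.01]], roll=[-0.5,-0.5,-0.5,-0.5,-0.5], fingers=0.35)

```text
t: 3.95
position: [0.4592, 0.2572, 0.2506]
orientation: [-0.008, 0.996, -0.088, -0.014]
wrist_force: [0.6, 0.1, -0.7]
finger_gap: 0.0306
```

Request:
arm_command(translation=[[0.0005,0.001,0.01],[0.0005,0.001,0.01],[0.0005,0.001,0.01],[0.0005,0.001,0.01],[0.0005,0.001,0.01]], roll=[0,0,0,0,0])

```text
t: 4.37
position: [0.4607, 0.2452, 0.1953]
orientation: [-0.006, 0.996, -0.092, -0.014]
wrist_force: [0.2, 0.3, 0.1]
finger_gap: 0.0304
```

```bash
python3 -c "
from h import *
rows([.4562,.2515,.147],-9.5,5)"
```

```text
t 4.37 pos [0.4607 0.2452 0.1953] ang -10.5 toolz [-0.026  0.015 -1.   ] F [0.2 0.3 0.1] gap 0.0304 roll/row -0.21 maxstep 0.0098
[[-0.0008, -0.001, 0.0097], [-0.0008, -0.001, 0.0097], [-0.0008, -0.001, 0.0097], [-0.0008, -0.001, 0.0097], [-0.0008, -0.001, 0.0097]]
```

Request:
arm_command(translation=[[-0.001,-0.001,0.008],[-0.001,-0.001,0.008],[-0.001,-0.001,0.008],[-0.001,0,0.008],[0,0,0.006]], roll=[0,0,0,0,0])

```text
t: 4.78
position: [0.4563, 0.2457, 0.1527]
orientation: [-0.005, 0.995, -0.094, -0.014]
wrist_force: [0.0, 0.5, 1.1]
finger_gap: 0.03
```

Request:
arm_command(translation=[[0,0,0],[0,0,0],[0,0,0],[0,0,0],[0,0,0]], roll=[0,0,0,0,0])

```text
t: 5.2
position: [0.456, 0.2462, 0.1518]
orientation: [-0.005, 0.995, -0.094, -0.015]
wrist_force: [0.2, 1.2, -0.2]
finger_gap: 0.03
```

```bash
python3 -c "
from h import *
rows([.4562,.2515,.147],-9.5,5)"
```

```text
t 5.20 pos [0.456  0.2462 0.1518] ang -10.7 toolz [-0.028  0.013 -1.   ] F [ 0.2  1.2 -0.2] gap 0.0300 roll/row -0.25 maxstep 0.0014
[[-0.0001, -0.001, 0.001], [-0.0001, -0.001, 0.001], [-0.0001, -0.001, 0.001], [-0.0001, -0.001, 0.001], [-0.0001, -0.001, 0.001]]
```

Well placed around the bar. Next I'll sink 3 mm more and close.

Request:
arm_command(translation=[[0,-0.001,0.0015],[0,-0.001,0.0015],[0,0,0],[0,0,0],[0,0,0]], roll=[0,0,0,0,0], fingers=1)

```text
t: 5.62
position: [0.4523, 0.2497, 0.1492]
orientation: [-0.005, 0.996, -0.092, -0.018]
wrist_force: [2.9, -0.6, -1.2]
finger_gap: 0.009
```

```bash
cat > arc.py <<'E'
from h import *
import sys
# follow the bar's arc about the hinge, from here; n rows with dth each
dth=float(sys.argv[1]);n=int(sys.argv[2])
u=np.array([.986,-.164,0]);H=np.array([.6500,.2190,.1285])  # hinge
s=env.read_state();p=np.array(s['position']);off=.0145
b=p+[0,0,off]; r=b-H; x=-(r@u);th=np.arctan2(r[2],x);rad=np.hypot(x,r[2]);print('theta',th.round(3),'radius',rad.round(4))
P=[]
for i in range(1,n+1):
    t=th+dth*i; P.append(p+(-np.cos(t)+np.cos(th))*rad*u+np.array([0,0,(np.sin(t)-np.sin(th))*rad]))
rows(None,-9.5,n,path=P)
E
python3 arc.py .07 20
```

```text
theta 0.174 radius 0.203
t 5.62 pos [0.4523 0.2497 0.1492] ang -10.6 toolz [-0.034  0.013 -0.999] F [ 2.9 -0.6 -1.2] gap 0.0090 roll/row -0.05 maxstep 0.0142
[[0.0024, -0.0002, -0.014], [0.0034, -0.0002, -0.0138], [0.0044, -0.0002, -0.0135], [0.0053, -0.0002, -0.0132], [0.0062, -0.0002, -0.0128]]
[[0.0071, -0.0002, -0.0123], [0.0079, -0.0002, -0.0118], [0.0087, -0.0002, -0.0112], [0.0095, -0.0002, -0.0106], [0.0102, -0.0002, -0.0099]]
[[0.0109, -0.0002, -0.0091], [0.0115, -0.0002, -0.0083], [0.012, -0.0002, -0.0075], [0.0125, -0.0001, -0.0067], [0.013, -0.0001, -0.0058]]
[[0.0134, -0.0001, -0.0048], [0.0137, -0.0001, -0.0039], [0.0139, -0.0001, -0.0029], [0.0141, -0.0001, -0.002], [0.0142, -0.0, -0.001]]
```

Request:
arm_command(translation=[[0.0025,0,-0.014],[0.0035,0,-0.014],[0.0045,0,-0.0135],[0.0055,0,-0.013],[0.006,0,-0.013]], roll=[0,0,0,0,0])

```text
t: 6.03
position: [0.475, 0.2456, 0.2126]
orientation: [-0.005, 0.996, -0.091, -0.021]
wrist_force: [2.9, 1.4, -6.3]
finger_gap: 0.0091
```

```bash
sed -i 's/\.6500,\.2190/.6460,.2185/' arc.py; python3 arc.py .07 15
```

```text
theta 0.518 radius 0.1992
t 6.03 pos [0.475  0.2456 0.2126] ang -10.4 toolz [-0.041  0.015 -0.999] F [ 2.9  1.4 -6.3] gap 0.0091 roll/row -0.06 maxstep 0.0139
[[0.0068, -0.0002, -0.0122], [0.0076, -0.0002, -0.0117], [0.0084, -0.0002, -0.0111], [0.0092, -0.0002, -0.0105], [0.0099, -0.0002, -0.0098]]
[[0.0106, -0.0002, -0.0091], [0.0112, -0.0002, -0.0083], [0.0117, -0.0002, -0.0075], [0.0122, -0.0002, -0.0067], [0.0127, -0.0001, -0.0058]]
[[0.013, -0.0001, -0.0049], [0.0134, -0.0001, -0.004], [0.0136, -0.0001, -0.0031], [0.0138, -0.0001, -0.0021], [0.0139, -0.0, -0.0011]]
```

The lid is following at the expected radius with low force. Continuing the arc.

Request:
arm_command(translation=[[0.007,0,-0.012],[0.0075,0,-0.0115],[0.0085,0,-0.011],[0.009,0,-0.0105],[0.01,0,-0.01]], roll=[0,0,0,0,0])

```text
t: 6.45
position: [0.5147, 0.2386, 0.2637]
orientation: [-0.006, 0.996, -0.089, -0.028]
wrist_force: [-2.2, 1.1, -3.6]
finger_gap: 0.0093
```

Request:
arm_command(translation=[[0.0105,0,-0.009],[0.011,0,-0.0085],[0.0115,0,-0.0075],[0.012,0,-0.0065],[0.0125,0,-0.006]], roll=[0,0,0,0,0])

```text
t: 6.87
position: [0.5624, 0.2302, 0.2967]
orientation: [-0.003, 0.995, -0.086, -0.043]
wrist_force: [-5.6, -1.1, 1.3]
finger_gap: 0.0088
```

```bash
python3 arc.py .06 10
```

```text
theta 1.138 radius 0.2013
t 6.87 pos [0.5624 0.2302 0.2967] ang -9.8 toolz [-0.086  0.014 -0.996] F [-5.6 -1.1  1.3] gap 0.0088 roll/row -0.03 maxstep 0.0121
[[0.0106, -0.0001, -0.0057], [0.011, -0.0001, -0.005], [0.0113, -0.0001, -0.0044], [0.0115, -0.0001, -0.0037], [0.0117, -0.0001, -0.003]]
[[0.0119, -0.0, -0.0023], [0.012, -0.0, -0.0016], [0.012, -0.0, -0.0008], [0.0121, -0.0, -0.0001], [0.0121, -0.0, 0.0006]]
```

Request:
arm_command(translation=[[0.0105,0,-0.0055],[0.011,0,-0.005],[0.0115,0,-0.0045],[0.0115,0,-0.0035],[0.0115,0,-0.003]], roll=[0,0,0,0,0])

```text
t: 7.28
position: [0.6109, 0.2216, 0.3133]
orientation: [-0.001, 0.995, -0.083, -0.056]
wrist_force: [-3.8, -1.6, 1.5]
finger_gap: 0.0091
```

```bash
python3 arc.py .05 5
```

```text
theta 1.397 radius 0.2024
t 7.28 pos [0.6109 0.2216 0.3133] ang -9.5 toolz [-0.112  0.012 -0.994] F [-3.8 -1.6  1.5] gap 0.0091 roll/row -0.01 maxstep 0.0101
[[0.0098, 0.0, -0.0026], [0.0099, 0.0, -0.0021], [0.01, -0.0, -0.0016], [0.01, -0.0, -0.0011], [0.0101, -0.0, -0.0006]]
```

Request:
arm_command(translation=[[0.01,0,-0.0025],[0.01,0,-0.002],[0.01,0,-0.0015],[0.01,0,-0.001],[0.01,0,-0.0005]], roll=[0,0,0,0,0])

```text
t: 7.7
position: [0.6553, 0.2135, 0.3161]
orientation: [0.0, 0.994, -0.081, -0.066]
wrist_force: [-3.4, -0.6, 4.4]
finger_gap: 0.009
```

```bash
python3 arc.py .03 5
```

```text
theta 1.62 radius 0.2024
t 7.70 pos [0.6553 0.2135 0.3161] ang -9.4 toolz [-0.132  0.01  -0.991] F [-3.4 -0.6  4.4] gap 0.0090 roll/row 0.02 maxstep 0.0061
[[0.0061, 0.0, -0.0004], [0.0061, 0.0, -0.0002], [0.0061, 0.0, -0.0], [0.0061, -0.0, 0.0001], [0.0061, -0.0, 0.0003]]
```

Request:
arm_command(translation=[[0.005,0,0],[0.005,0,0],[0.005,0,0],[0.003,0,0],[0,0,0]], roll=[0,0,0,0,0])

```text
t: 8.12
position: [0.6589, 0.2127, 0.3159]
orientation: [0.003, 0.993, -0.077, -0.085]
wrist_force: [2.3, -0.4, -0.9]
finger_gap: 0.009
```

```bash
python3 arc.py .03 5; python3 -c "
from h import *
im=env.read_camera('scene');cv2.imwrite('pics/s2.png',cv2.resize(im[120:330,200:480,::-1],(800,600)))"
```

```text
theta 1.638 radius 0.2024
t 8.12 pos [0.6589 0.2127 0.3159] ang -8.9 toolz [-0.17   0.006 -0.986] F [ 2.3 -0.4 -0.9] gap 0.0090 roll/row 0.12 maxstep 0.0061
[[0.006, 0.0001, -0.0005], [0.0061, 0.0001, -0.0003], [0.0061, 0.0, -0.0002], [0.0061, 0.0, 0.0], [0.0061, 0.0, 0.0002]]
```

View pics/s2.png

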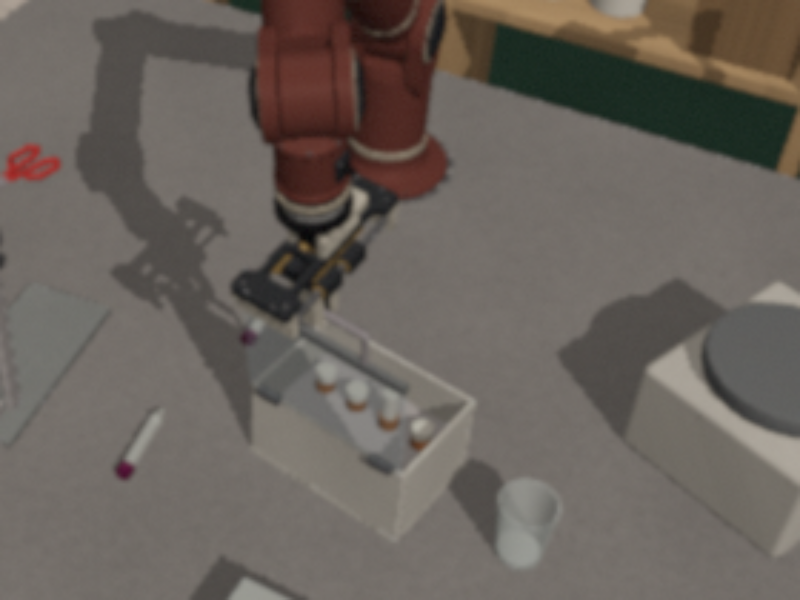

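The picture shows the lid standing upright with the bar between the fingers. The last push only bent the wrist (4 mm of 18), so the lid is on its stop. I'll release, back out along the tool axis, and go look at the inspection camera.

Request:
arm_command(translation=[[0,0,0],[0,0,0],[0,0,0],[0,0,0],[0,0,0]], roll=[0,0,0,0,0], fingers=0.35)

```text
t: 8.58
position: [0.6615, 0.2116, 0.3148]
orientation: [0.003, 0.994, -0.078, -0.082]
wrist_force: [-0.2, -0.4, -0.4]
finger_gap: 0.0298
```

Request:
arm_command(translation=[[0,0,-0.01],[0,0,-0.012],[0,0,-0.012],[0,0,-0.012],[0,0,-0.012]], roll=[0,0,0,0,0])

```text
t: 9.0
position: [0.6712, 0.2096, 0.3702]
orientation: [0.006, 0.993, -0.078, -0.084]
wrist_force: [0.1, -0.2, 0.2]
finger_gap: 0.0298
```

```bash
python3 -c "
from h import *
rows([.45,-.28,.37],-5,20)"
```

```text
t 9.00 pos [0.6712 0.2096 0.3702] ang -9.1 toolz [-0.168  0.002 -0.986] F [ 0.1 -0.2  0.2] gap 0.0298 roll/row -0.21 maxstep 0.0269
[[-0.0069, 0.0259, 0.0018], [-0.007, 0.0259, 0.0018], [-0.0071, 0.0258, 0.0018], [-0.0072, 0.0258, 0.0018], [-0.0073, 0.0258, 0.0018]]
[[-0.0074, 0.0258, 0.0018], [-0.0075, 0.0257, 0.0018], [-0.0076, 0.0257, 0.0018], [-0.0077, 0.0257, 0.0018], [-0.0078, 0.0256, 0.0018]]
[[-0.0079, 0.0256, 0.0018], [-0.008, 0.0256, 0.0018], [-0.008, 0.0256, 0.0018], [-0.0081, 0.0255, 0.0018], [-0.0082, 0.0255, 0.0018]]
[[-0.0083, 0.0255, 0.0018], [-0.0084, 0.0254, 0.0018], [-0.0085, 0.0254, 0.0018], [-0.0086, 0.0254, 0.0018], [-0.0087, 0.0254, 0.0018]]
```

Request:
arm_command(translation=[[-0.0035,0.026,0.001],[-0.0035,0.026,0.001],[-0.0035,0.026,0.001],[-0.0035,0.026,0.001],[-0.0035,0.026,0.001]], roll=[0,0,0,0,0])

```text
t: 9.42
position: [0.6339, 0.0893, 0.37]
orientation: [0.002, 0.994, -0.072, -0.082]
wrist_force: [0.8, 1.0, -0.7]
finger_gap: 0.03
```

Request:
arm_command(translation=[[-0.0035,0.026,0.001],[-0.0035,0.026,0.001],[-0.0035,0.026,0.001],[-0.0035,0.026,0.001],[-0.0035,0.026,0.001]], roll=[0,0,0,0,0])

```text
t: 9.83
position: [0.5957, -0.0436, 0.37]
orientation: [0.002, 0.994, -0.072, -0.08]
wrist_force: [-0.0, 0.3, 0.3]
finger_gap: 0.03
```

Request:
arm_command(translation=[[-0.0035,0.026,0.001],[-0.0035,0.026,0.001],[-0.0035,0.026,0.001],[-0.0035,0.026,0.001],[-0.0035,0.026,0.001]], roll=[0,0,0,0,0])

```text
t: 10.25
position: [0.5571, -0.1771, 0.3706]
orientation: [0.003, 0.994, -0.073, -0.078]
wrist_force: [-0.2, -0.0, 0.1]
finger_gap: 0.0305
```

```bash
python3 -c "
from h import *
rows([.53,-.27,.37],-5,5)"
```

```text
t 10.25 pos [ 0.5571 -0.1771  0.3706] ang -8.4 toolz [-0.156  0.006 -0.988] F [-0.2 -0.   0.1] gap 0.0305 roll/row -0.69 maxstep 0.0194
[[-0.0026, 0.0192, 0.0009], [-0.0028, 0.0191, 0.0009], [-0.003, 0.0191, 0.0009], [-0.0033, 0.0191, 0.0009], [-0.0035, 0.019, 0.0009]]
```

Request:
arm_command(translation=[[-0.0035,0.022,0.001],[-0.0035,0.02,0.001],[-0.0035,0.018,0.001],[-0.0035,0.015,0.001],[-0.0035,0.008,0.001]], roll=[0,0,0,0,0])

```text
t: 10.67
position: [0.5238, -0.2681, 0.3698]
orientation: [0.005, 0.994, -0.078, -0.077]
wrist_force: [-1.0, 0.2, 0.9]
finger_gap: 0.0302
```

Request:
arm_command(translation=[[0,0,0],[0,0,0],[0,0,0],[0,0,0],[0,0,0]], roll=[0,0,0,0,0])

```text
t: 11.08
position: [0.524, -0.2671, 0.3699]
orientation: [0.005, 0.994, -0.078, -0.077]
wrist_force: [-0.2, 0.4, 0.4]
finger_gap: 0.0304
```

```bash
python3 -c "
from h import *
s=env.read_state();im=env.read_camera('wrist');cv2.imwrite('pics/w3.png',im[:,:,::-1]);np.save('w3.npy',np.array([*s['position'],*s['orientation']]))
t=env.read_camera('top');cv2.imwrite('pics/top3.png',t[:,:,::-1])
o=np.vstack([cv2.resize(im[0:260,250:560],(715,600))]);cv2.imwrite('pics/w3c.png',o[:,:,::-1])
rows([.45,.20,.37],80.5,15)"
```

```text
t 11.18 pos [ 0.524  -0.267   0.3699] ang -9.1 toolz [-0.154  0.002 -0.988] F [ 0.9  0.3 -0.5] gap 0.0298 roll/row -5.97 maxstep 0.0315
[[-0.0097, -0.03, 0.0008], [-0.0065, -0.0308, 0.0008], [-0.0033, -0.0313, 0.0008], [0.0, -0.0315, 0.0008], [0.0033, -0.0313, 0.0008]]
[[0.0065, -0.0308, 0.0008], [0.0097, -0.03, 0.0008], [0.0128, -0.0288, 0.0008], [0.0157, -0.0273, 0.0008], [0.0185, -0.0255, 0.0008]]
[[0.021, -0.0235, 0.0008], [0.0234, -0.0212, 0.0008], [0.0254, -0.0186, 0.0008], [0.0272, -0.0159, 0.0008], [0.0287, -0.013, 0.0008]]
```

View pics/w3c.png

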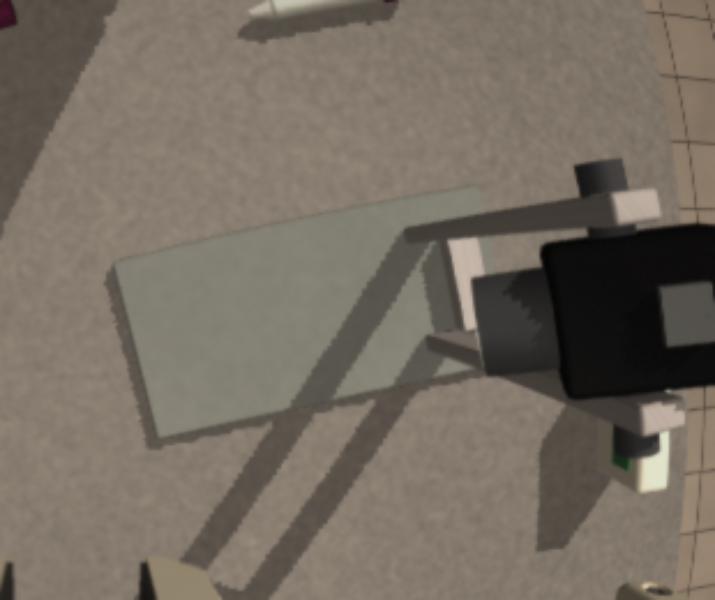

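The stand plate corners are at crop (115,262) and (155,438), the pivot knobs at (600,180) and (637,443), and the lens front is seen edge-on from (472,277) to (490,375). From these I can solve for yaw, pivot and tilt.

```bash
cat > stand.py <<'E'
from h import *
np.set_printoptions(precision=4,suppress=True)
a=np.load('w3.npy');s=dict(position=a[:3],orientation=a[3:])
w=lambda x,y:wray((250+x/2.306,y/2.308),s)
A=plane(w(115,262),.012);B=plane(w(155,438),.012);print('front corners',A,B,np.linalg.norm(A-B))
k1=plane(w(600,180),.27);k2=plane(w(637,443),.27);print('knobs',k1,k2,np.linalg.norm(k1-k2))
u1=(A-B)/np.linalg.norm(A-B);u2=(k1-k2)/np.linalg.norm(k1-k2)
print('yaw',np.arctan2(-u1[0],u1[1]),np.arctan2(-u2[0],u2[1]))
for z,p,q in[(.292,(635,208),(660,413))]:
    U1=plane(w(*p),z);U2=plane(w(*q),z);print('upright tops',U1,U2,np.linalg.norm(U1-U2),'mid',(U1+U2)/2)
yaw=np.arctan2(-u2[0],u2[1])
u=np.array([np.cos(yaw),np.sin(yaw),0])
org=(A+B)/2+.06*u;print('pivot from base',org+.155*u,'from knobs',(k1+k2)/2)
for piv in [(k1+k2)/2]:
    piv=np.r_[piv[:2],.27];o,d=w(481,326)
    # distance from ray to lens point as a function of tilt
    for t in np.arange(.3,.7,.05):
        L=piv+.061*(-np.cos(t)*u-[0,0,np.sin(t)]);n=np.cross(d,[-u[1],u[0],0]);n/=np.linalg.norm(n)
        print('t %.2f'%t,'in-plane miss mm %.1f'%(1e3*(L-o)@n),'axis.ray %.3f'%(d@(np.cos(t)*u+[0,0,np.sin(t)])))
E
python3 stand.py
```

```text
front corners [ 0.5112 -0.1822  0.012 ] [ 0.5209 -0.309   0.012 ] 0.1272154904743325
knobs [ 0.7233 -0.1744  0.27  ] [ 0.7349 -0.2764  0.27  ] 0.10270366093421779
yaw 0.07693215023294127 0.11306722287604937
upright tops [ 0.7238 -0.1861  0.292 ] [ 0.7312 -0.2596  0.292 ] 0.0739186582417248 mid [ 0.7275 -0.2228  0.292 ]
pivot from base [ 0.7297 -0.2213  0.012 ] from knobs [ 0.7291 -0.2254  0.27  ]
t 0.30 in-plane miss mm -1.5 axis.ray 0.060
t 0.35 in-plane miss mm -1.7 axis.ray 0.011
t 0.40 in-plane miss mm -1.6 axis.ray -0.039
t 0.45 in-plane miss mm -1.4 axis.ray -0.088
t 0.50 in-plane miss mm -1.1 axis.ray -0.137
t 0.55 in-plane miss mm -0.6 axis.ray -0.186
t 0.60 in-plane miss mm 0.1 axis.ray -0.234
t 0.65 in-plane miss mm 0.9 axis.ray -0.282
```

```bash
python3 - <<'E'
import cv2,numpy as np
s=cv2.imread('pics/scene0.png');t=cv2.imread('pics/top3.png');w=cv2.imread('pics/w3.png')
def c(im,x,y,w,h): return cv2.resize(im[y:y+h,x:x+w],(400,300),interpolation=cv2.INTER_CUBIC)
o=np.vstack([np.hstack([c(t,342,108,60,45),c(s,162,190,48,36)]),np.hstack([c(w,440,80,120,90),c(w,445,115,40,30*2)[:, :]])])
g=(np.clip((o/255.)**.55,0,1)*255).astype(np.uint8);cv2.imwrite('pics/crop2.png',g)
gw=w[:,:,:].astype(float).mean(2)
for y in range(118,166,3): print(y,gw[y,446:474].astype(int))
E
```

```text
118 [ 82 161 178 180 183 183 180 178 181 181 177 176 173 164 129 114 111 107
  99  84  79  74  69  62  54  50  50  45]
121 [ 68 108 168 178 181 184 181 172  97  55  49  49  48  47  47  48  48  49
  49  48  49  48  48  48  47  45  37  34]
124 [ 64  76 136 176 180 182 182 173 115  60  50  50  51  50  50  51  51  52
  51  51  52  52  52  49  37  32  30  30]
127 [ 63  65  88 159 177 181 184 178 146  70  54  55  53  54  55  55  54  54
  54  54  55  52  40  42  46  42  35  33]
130 [ 65  63  70 117 175 181 183 183 172  91  57  57  56  56  55  56  56  55
  57  55  56  55  55  56  56  55  47  46]
133 [ 68  64  63  82 163 179 181 184 178 124  63  56  56  56  56  58  57  56
  57  56  57  57  56  56  56  56  56  57]
136 [ 75  65  63  70 116 175 181 182 183 164  71  56  57  57  57  57  57  57
  58  57  56  57  58  57  57  57  56  57]
139 [ 81  71  64  64  82 163 180 182 185 179 122  65  56  57  56  57  56  56
  57  57  56  56  56  56  57  56  57  56]
142 [ 82  82  77  73  74 108 162 166 151 135 122  71  58  57  56  57  57  57
  57  56  57  57  56  56  56  56  57  56]
145 [102 102 103 103 102 102  99 100  98 100 131 112  65  57  56  55  56  56
  55  55  55  55  56  55  55  54  54  54]
148 [ 80  87  94  97 100 100 100 101 101 102 106 125  72  54  52  52  51  51
  51  52  52  51  51  51  50  51  51  51]
151 [ 58  58  59  58  58  58  59  60  66  75  88 106  95  54  48  47  46  46
  47  47  47  47  47  47  47  47  47  47]
154 [64 61 61 61 61 61 60 59 59 59 59 63 85 56 44 42 42 42 43 42 42 42 42 42
 42 42 42 42]
157 [129 129 124 116 104  90  78  69  64  63  62  62  68  79  45  40  40  40
  39  38  39  39  39  39  38  39  39  39]
160 [129 129 127 121 111 106  99  92  85  83  76  71  71  66  51  38  36  36
  37  36  35  35  35  36  36  35  36  35]
163 [ 80  78  78  78  77  77  81  86  88  87  84  83  95 108 109  98  91  91
  91  96  86  75  67  63  60  60  61  61]
```

View pics/crop2.png

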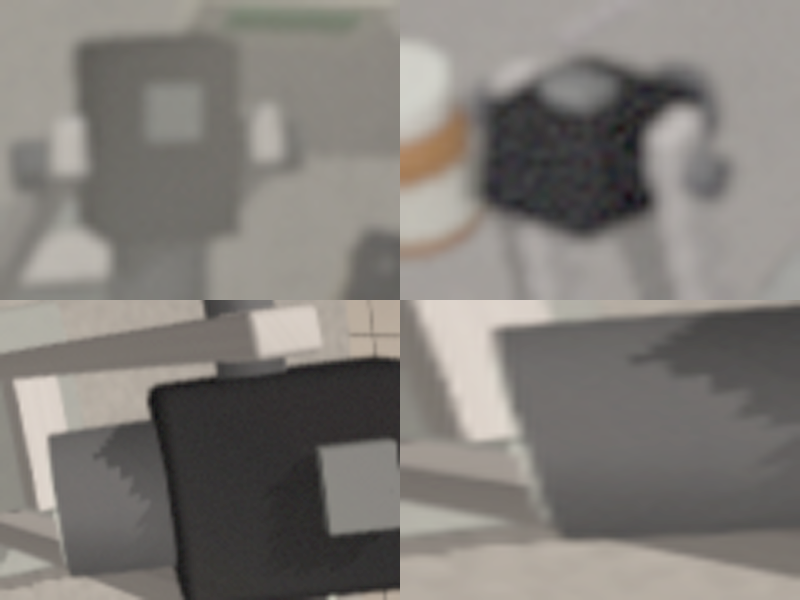

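The lens front edge in the wrist picture is straight within about 0.5 px, so it is seen edge-on and the tilt is about 0.38. I'll check that against the camera box's top corners.

```bash
cat >> stand.py <<'E'
print('---')
t=lambda x,y:ray('top',(342+x/6.667,108+y/6.667))
fr={'+y':tri(wray((485,107),s),t(95,232)),'-y':tri(wray((494.6,168.5),s),t(237,232))}
re=tri(t(235,40),ray('scene',(162+87/8.333,190+105/8.333)))
bot=tri(t(80,45),t(80,45)) if 0 else None
print(fr,re)
F=fr['-y'][0];print('tilt from -y top edge',np.arctan2(re[0][2]-F[2],(re[0]-F)@u),np.linalg.norm(re[0]-F))
# patch/label centre and front-mid consistency: the box top is symmetric about pivot?
M=(fr['+y'][0]+fr['-y'][0])/2;print('front-top mid rel pivot (u,z)',(M-np.r_[(k1+k2)[:2]/2,.27])@u,M[2]-.27)
E
python3 stand.py|sed -n '/---/,$p'
```

```text
---
{'+y': (array([ 0.6967, -0.1999,  0.2659]), [np.float64(1.485672288861134), np.float64(1.4856722888611318)]), '-y': (array([ 0.6962, -0.2523,  0.2769]), [np.float64(1.7268214715476422), np.float64(1.7268214715476025)])} (array([ 0.7628, -0.2457,  0.302 ]), [np.float64(1.9873847038853805), np.float64(1.9873847038854937)])
tilt from -y top edge 0.3591593611479137 0.07150511984594227
front-top mid rel pivot (u,z) -0.03246899171221566 0.0013993338668754074
```

The box edge gives 0.36–0.42, so I take tilt ≈ 0.39, and the viewing place is about (0.562, -0.239, 0.201). Next is the vial.

```bash
python3 -c "
from h import *
rows([.545,.2588,.24],80.5,20)"
```

```text
t 11.18 pos [ 0.524  -0.267   0.3699] ang -9.1 toolz [-0.154  0.002 -0.988] F [ 0.9  0.3 -0.5] gap 0.0298 roll/row -4.48 maxstep 0.0271
[[-0.0021, -0.0263, 0.0063], [-0.0, -0.0264, 0.0063], [0.002, -0.0263, 0.0063], [0.0041, -0.026, 0.0063], [0.0061, -0.0256, 0.0063]]
[[0.0081, -0.0251, 0.0063], [0.01, -0.0244, 0.0063], [0.0119, -0.0235, 0.0063], [0.0137, -0.0225, 0.0063], [0.0154, -0.0214, 0.0063]]
[[0.017, -0.0201, 0.0063], [0.0185, -0.0187, 0.0063], [0.02, -0.0172, 0.0063], [0.0212, -0.0156, 0.0063], [0.0224, -0.0139, 0.0063]]
[[0.0234, -0.0121, 0.0063], [0.0243, -0.0102, 0.0063], [0.025, -0.0083, 0.0063], [0.0256, -0.0063, 0.0063], [0.026, -0.0043, 0.0063]]
```

Request:
arm_command(translation=[[-0.002,-0.0265,0.006],[0,-0.0265,0.006],[0.002,-0.0265,0.006],[0.004,-0.026,0.006],[0.006,-0.0255,0.006]], roll=[-4.5,-4.5,-4.5,-4.5,-4.5])

```text
t: 11.6
position: [0.5302, -0.1369, 0.3379]
orientation: [-0.008, 0.99, 0.119, -0.075]
wrist_force: [0.2, -0.6, -0.4]
finger_gap: 0.0301
```

Request:
arm_command(translation=[[0.008,-0.025,0.006],[0.01,-0.0245,0.006],[0.012,-0.0235,0.006],[0.0135,-0.0225,0.006],[0.0155,-0.0215,0.006]], roll=[-4.5,-4.5,-4.5,-4.5,-4.5])

```text
t: 12.02
position: [0.5334, 0.0033, 0.3063]
orientation: [-0.022, 0.944, 0.321, -0.071]
wrist_force: [-0.6, -0.1, -0.2]
finger_gap: 0.0302
```

Request:
arm_command(translation=[[0.017,-0.02,0.006],[0.0185,-0.0185,0.006],[0.02,-0.017,0.006],[0.021,-0.0155,0.006],[0.0225,-0.014,0.006]], roll=[-4.5,-4.5,-4.5,-4.5,-4.5])

```text
t: 12.43
position: [0.5334, 0.1431, 0.275]
orientation: [-0.036, 0.857, 0.509, -0.063]
wrist_force: [0.5, -0.4, -0.3]
finger_gap: 0.0298
```

```bash
python3 -c "
from h import *
rows([.545,.2588,.22],80.5,5)"
```

```text
t 12.43 pos [0.5334 0.1431 0.275 ] ang 61.7 toolz [-0.145 -0.003 -0.989] F [ 0.5 -0.4 -0.3] gap 0.0298 roll/row -3.76 maxstep 0.0257
[[0.0222, -0.0077, 0.0105], [0.0227, -0.0062, 0.0105], [0.023, -0.0047, 0.0105], [0.0233, -0.0032, 0.0105], [0.0234, -0.0016, 0.0105]]
```

Request:
arm_command(translation=[[0.022,-0.008,0.01],[0.0225,-0.006,0.01],[0.022,-0.005,0.01],[0.018,-0.003,0.01],[0.01,-0.0015,0.005]], roll=[-4,-4,-4,-4,-3])

```text
t: 12.85
position: [0.5375, 0.2518, 0.2273]
orientation: [-0.047, 0.753, 0.654, -0.054]
wrist_force: [0.2, -0.1, -0.6]
finger_gap: 0.0307
```

Request:
arm_command(translation=[[0.006,0,0],[0,0,0],[0,0,0],[0,0,0],[0,0,0]], roll=[0,0,0,0,0])

```text
t: 13.27
position: [0.5371, 0.2606, 0.2267]
orientation: [-0.047, 0.752, 0.655, -0.055]
wrist_force: [-0.7, -1.0, -0.5]
finger_gap: 0.0305
```

```bash
python3 -c "
from h import *
rows([.5464,.2588,.15],80.5,5)
s=env.read_state();im=env.read_camera('wrist');cv2.imwrite('pics/w4.png',im[:,:,::-1]);np.save('w4.npy',np.array([*s['position'],*s['orientation']]))
# predicted cap-top position in picture
c=env.get_calibration('wrist');M=rot(s['orientation']);T=c['T_tool_cam']
def proj(P):
    q=T[:3,:3].T@(M.T@(np.array(P)-s['position'])-T[:3,3]);r=np.hypot(q[0],q[1]);th=np.arctan2(r,q[2]);return np.array([c['K'][0,2],c['K'][1,2]])+c['K'][0,0]*th*q[:2]/r
print('pred cap',proj([.5492,.2588,.118]),'TCP',proj(s['position']))
"
```

```text
t 13.27 pos [0.5371 0.2606 0.2267] ang 82.2 toolz [-0.145 -0.001 -0.989] F [-0.7 -1.  -0.5] gap 0.0305 roll/row 0.34 maxstep 0.0155
[[0.0002, 0.0041, 0.0149], [0.0002, 0.0041, 0.0149], [0.0003, 0.0041, 0.0149], [0.0003, 0.0041, 0.0149], [0.0003, 0.0041, 0.0149]]
pred cap [284.76253039 236.14467714] TCP [282.19982075 253.29465994]
```

View pics/w4.png

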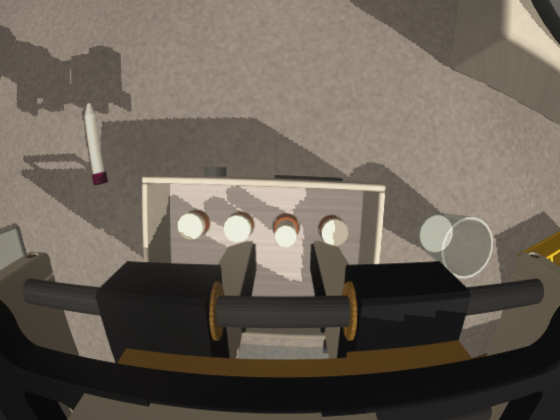

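The tall cap is at (286,237), and my position predicted (285,236), so they agree. Descending.

Request:
arm_command(translation=[[0,0.004,0.012],[0,0.004,0.012],[0,0.004,0.012],[0,0.004,0.012],[0,0.004,0.012]], roll=[0.4,0.4,0.4,0.4,0.4])

```text
t: 13.73
position: [0.5514, 0.2552, 0.1621]
orientation: [-0.045, 0.767, 0.638, -0.053]
wrist_force: [-1.1, -1.0, 0.3]
finger_gap: 0.03
```

```bash
python3 -c "
from h import *
rows([.5464,.2588,.096],80,10)"
```

```text
t 13.73 pos [0.5514 0.2552 0.1621] ang 79.7 toolz [-0.138  0.001 -0.99 ] F [-1.1 -1.   0.3] gap 0.0300 roll/row -0.03 maxstep 0.0066
[[0.0004, 0.0003, 0.0066], [0.0004, 0.0003, 0.0066], [0.0004, 0.0003, 0.0066], [0.0004, 0.0003, 0.0066], [0.0004, 0.0003, 0.0066]]
[[0.0004, 0.0003, 0.0066], [0.0004, 0.0003, 0.0066], [0.0004, 0.0003, 0.0066], [0.0004, 0.0004, 0.0066], [0.0004, 0.0004, 0.0066]]
```

Request:
arm_command(translation=[[0.001,-0.001,0.008],[0.001,0,0.008],[0.001,0,0.008],[0.0005,0,0.008],[0.0005,0,0.006]], roll=[0,0,0,0,0])

```text
t: 14.15
position: [0.5444, 0.2576, 0.1161]
orientation: [-0.045, 0.767, 0.638, -0.056]
wrist_force: [0.1, -0.6, 0.1]
finger_gap: 0.0301
```

```bash
python3 -c "
from h import *
rows([.5464,.2588,.095],80,5)"
```

```text
t 14.15 pos [0.5444 0.2576 0.1161] ang 79.6 toolz [-0.144 -0.002 -0.99 ] F [ 0.1 -0.6  0.1] gap 0.0301 roll/row -0.08 maxstep 0.0042
[[0.0004, 0.0009, 0.0041], [0.0004, 0.0009, 0.0041], [0.0004, 0.0009, 0.0041], [0.0004, 0.0009, 0.0041], [0.0004, 0.0009, 0.0041]]
```

Request:
arm_command(translation=[[0.0005,0.001,0.006],[0.0005,0.001,0.006],[0.0005,0.001,0.005],[0,0.001,0.003],[0,0,0]], roll=[0,0,0,0,0])

```text
t: 14.57
position: [0.5451, 0.259, 0.0928]
orientation: [-0.046, 0.766, 0.638, -0.057]
wrist_force: [-0.1, 0.7, 0.2]
finger_gap: 0.03
```

Request:
arm_command(translation=[[0,0,0],[0,0,0],[0,0,0],[0,0,0],[0,0,0]], roll=[0,0,0,0,0], fingers=1)

```text
t: 14.98
position: [0.5459, 0.2594, 0.0938]
orientation: [-0.045, 0.767, 0.638, -0.055]
wrist_force: [0.8, 0.4, -0.5]
finger_gap: 0.0191
```

```bash
python3 -c "
from h import *
s=env.read_state();p=np.array(s['position'])
rows(p+[0,0,.07],79.5,10)"
```

```text
t 14.98 pos [0.5459 0.2594 0.0938] ang 79.6 toolz [-0.143 -0.001 -0.99 ] F [ 0.8  0.4 -0.5] gap 0.0191 roll/row 0.01 maxstep 0.0070
[[-0.0002, -0.001, -0.0069], [-0.0002, -0.001, -0.0069], [-0.0002, -0.001, -0.0069], [-0.0002, -0.001, -0.0069], [-0.0002, -0.001, -0.0069]]
[[-0.0002, -0.001, -0.0069], [-0.0002, -0.001, -0.0069], [-0.0002, -0.001, -0.0069], [-0.0002, -0.001, -0.0069], [-0.0002, -0.001, -0.0069]]
```

Gripped (19 mm). Lifting to underside ≈ 0.095 m, still below the wall top. Then I'll draw it toward the front wall so the wall's edge swings the glass backwards in the grip, since the tool itself only rolls.

Request:
arm_command(translation=[[0,-0.001,-0.006],[0,-0.001,-0.007],[0,-0.001,-0.007],[0,-0.001,-0.007],[0,-0.001,-0.007]], roll=[0,0,0,0,0])

```text
t: 15.4
position: [0.5455, 0.2598, 0.1306]
orientation: [-0.045, 0.767, 0.638, -0.056]
wrist_force: [-0.1, 0.0, -0.2]
finger_gap: 0.0197
```

Request:
arm_command(translation=[[0,-0.001,-0.007],[0,-0.001,-0.007],[0,-0.001,-0.007],[0,-0.001,-0.005],[0,0,0]], roll=[0,0,0,0,0])

```text
t: 15.82
position: [0.5462, 0.2621, 0.1633]
orientation: [-0.045, 0.767, 0.638, -0.054]
wrist_force: [-0.0, 0.0, 0.0]
finger_gap: 0.0194
```

```bash
python3 -c "
from h import *
s=env.read_state();p=np.array(s['position']);g=p-.0188*rot(s['orientation'])[:,2]
print('grasp',g,s['finger_gap'])
u=np.array([.986,-.164,0]);C=np.array([.571,.2305,0]);print('incub x',(g-C)@u)
rows(p+[-.986*.045,.164*.045,.159-p[2]],80,10)"
```

```text
grasp [0.54883394 0.26207848 0.18189498] 0.019359825775351485
incub x -0.02703460748766318
t 15.82 pos [0.5462 0.2621 0.1633] ang 79.7 toolz [-0.14   0.001 -0.99 ] F [-0.  0.  0.] gap 0.0194 roll/row -0.03 maxstep 0.0045
[[-0.0001, -0.0044, 0.001], [-0.0001, -0.0044, 0.001], [-0.0001, -0.0044, 0.001], [-0.0001, -0.0044, 0.001], [-0.0, -0.0044, 0.001]]
[[-0.0, -0.0044, 0.001], [-0.0, -0.0044, 0.001], [-0.0, -0.0044, 0.001], [-0.0, -0.0044, 0.001], [-0.0, -0.0044, 0.001]]
```

Request:
arm_command(translation=[[0,-0.005,0.001],[0,-0.005,0.001],[0,-0.005,0.001],[0,-0.005,0.001],[0,-0.005,0.001]], roll=[0,0,0,0,0])

```text
t: 16.23
position: [0.5188, 0.2662, 0.1606]
orientation: [-0.045, 0.767, 0.638, -0.055]
wrist_force: [0.2, -0.4, 0.5]
finger_gap: 0.0193
```

Request:
arm_command(translation=[[0,-0.004,0.0005],[0,-0.004,0.0005],[0,-0.004,0.0005],[0,-0.004,0.0005],[0,-0.004,0.0005]], roll=[0,0,0,0,0])

```text
t: 16.65
position: [0.5108, 0.2678, 0.161]
orientation: [-0.036, 0.769, 0.636, -0.043]
wrist_force: [6.1, -0.4, -2.9]
finger_gap: 0.019
```

```bash
cat > tilt.py <<'E'
from h import *
s=env.read_state();p=np.array(s['position']);g=p-.0188*rot(s['orientation'])[:,2]
u=np.array([.986,-.164,0]);C=np.array([.571,.2305,0]);x=(g-C)@u;gx=x+.069;h=g[2]-.125
from scipy.optimize import brentq
print('gx',gx.round(4),'h',h.round(4),'phi',brentq(lambda f:gx*np.cos(f)+h*np.sin(f)-.0125,-1,1.2) if gx<.0125 else 0)
rows(p,80,1)
E
python3 tilt.py
```

```text
gx 0.0056 h 0.0547 phi 0.1274193555992657
t 16.65 pos [0.5108 0.2678 0.161 ] ang 79.3 toolz [-0.112  0.001 -0.994] F [ 6.1 -0.4 -2.9] gap 0.0190 roll/row -0.75 maxstep 0.0000
[[0.0, 0.0, 0.0]]
```

Request:
arm_command(translation=[[0,-0.006,0.0005],[0,-0.007,0.0005],[0,-0.007,0.0005],[0,-0.007,0.0005],[0,-0.007,0.0005]], roll=[0,0,0,0,0])

```text
t: 17.07
position: [0.4966, 0.2701, 0.1626]
orientation: [-0.025, 0.775, 0.632, -0.027]
wrist_force: [4.9, 0.9, -2.2]
finger_gap: 0.0192
```

```bash
python3 tilt.py
```

```text
gx -0.0095 h 0.0563 phi 0.3873093542319656
t 17.07 pos [0.4966 0.2701 0.1626] ang 78.4 toolz [-0.073  0.005 -0.997] F [ 4.9  0.9 -2.2] gap 0.0192 roll/row -1.59 maxstep 0.0000
[[0.0, 0.0, 0.0]]
```

Request:
arm_command(translation=[[0,-0.006,0],[0,-0.004,0],[0,0,0],[0,0,-0.004],[0,0,-0.01]], roll=[0,0,0,0,0])

```text
t: 17.48
position: [0.4899, 0.2697, 0.1769]
orientation: [-0.022, 0.776, 0.63, -0.026]
wrist_force: [0.2, -0.7, -1.3]
finger_gap: 0.0192
```

```bash
python3 tilt.py
```

```text
gx -0.0162 h 0.0707 phi 0.3981125053884465
t 17.48 pos [0.4899 0.2697 0.1769] ang 78.2 toolz [-0.068  0.002 -0.998] F [ 0.2 -0.7 -1.3] gap 0.0192 roll/row -1.77 maxstep 0.0000
[[0.0, 0.0, 0.0]]
```

Request:
arm_command(translation=[[0,0.003,-0.012],[0,0,-0.014],[0,0,-0.014],[0,0,-0.014],[0,0,-0.01]], roll=[0,0,0,0,0])

```text
t: 17.9
position: [0.4885, 0.2715, 0.245]
orientation: [-0.029, 0.773, 0.633, -0.033]
wrist_force: [1.4, -0.0, -0.4]
finger_gap: 0.0191
```

```bash
python3 tilt.py; python3 - <<'E'
from h import *
s=env.read_state()
S=env.read_camera('scene');W=env.read_camera('wrist');T=env.read_camera('top')
for n,i in zip('swt',(S,W,T)): cv2.imwrite(f'pics/{n}5.png',i[:,:,::-1])
np.save('w5.npy',np.array([*s['position'],*s['orientation']]))
c=env.get_calibration('scene');E=np.linalg.inv(c['extrinsics']);g=np.array(s['position'])
q=c['K']@(E[:3,:3]@g+E[:3,3]);q=q[:2]/q[2];print('tcp in scene',q)
x,y=q.astype(int)
a=cv2.resize(S[y-22:y+23,x-30:x+30,::-1],(400,300),interpolation=cv2.INTER_CUBIC)
b=cv2.resize(W[150:360,140:420,::-1],(400,300))
cv2.imwrite('pics/crop5.png',np.hstack([a,b]));print('scene crop origin',x-30,y-22)
E
```

```text
gx -0.0174 h 0.1387 phi 0.2143115647140491
t 17.90 pos [0.4885 0.2715 0.245 ] ang 78.7 toolz [-0.088  0.002 -0.996] F [ 1.4 -0.  -0.4] gap 0.0191 roll/row -1.34 maxstep 0.0000
[[0.0, 0.0, 0.0]]
tcp in scene [351.05703549 220.08309855]
scene crop origin 321 198
```

View pics/crop5.png

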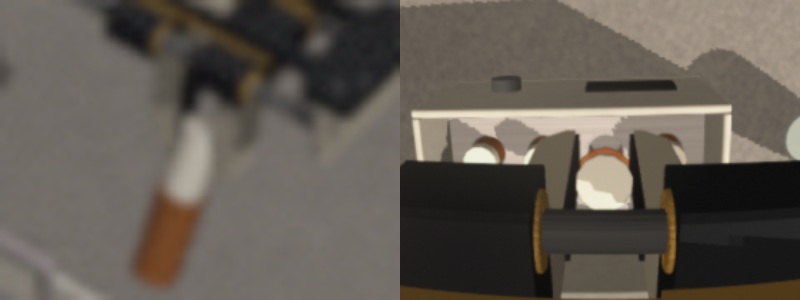

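The scene crop shows the vial leaning, from cap top at (198,118) to bottom at (158,272). Now to measure the lean and where the glass middle sits.

```bash
cat > lean.py <<'E'
from h import *
np.set_printoptions(precision=4,suppress=True)
def lean(capTop,bottom,f,cam='scene'):
    a=np.load(f);M=rot(a[3:]);g=a[:3]-.0188*M[:,2];n=M[:,0]
    P=[]
    for px in (capTop,bottom):
        o,d=ray(cam,px);P.append(o+d*((g-o)@n)/(d@n))   # onto the plane through the grip, across the jaw axis
    d=P[0]-P[1];L=np.linalg.norm(d);d/=L;y=M[:,1]*[1,1,0];y/=np.linalg.norm(y)
    print('ends',*P,'len %.4f'%L,'lean %.3f'%np.arctan2(-d@y,d[2]),'axis',d)
    ax=d;mid=P[1]+ax*.025; 
    print('mid in tool',M.T@(mid-a[:3]),'grip->axis miss',np.linalg.norm(np.cross(g-P[1],ax)),'grip along axis',(g-P[1])@ax)
if __name__=='__main__':
    lean((350.7,215.7),(344.7,238.8),'w5.npy')
E
python3 lean.py
```

```text
ends [0.4954 0.2705 0.2696] [0.5105 0.266  0.1738] len 0.0971 lean 0.163 axis [-0.1561  0.0464  0.9866]
mid in tool [0.     0.0225 0.0447] grip->axis miss 0.006146320585859777 grip along axis 0.09213971377553498
```

```bash
cat > mid.py <<'E'
from h import *
import sys
np.set_printoptions(precision=4,suppress=True)
def orange(im,box):
    x0,y0,x1,y1=box;h=cv2.cvtColor(im[y0:y1,x0:x1],cv2.COLOR_BGR2HSV)
    m=((h[...,0]<20)&(h[...,1]>110)&(h[...,2]>50)).astype(np.uint8)
    n,l,st,c=cv2.connectedComponentsWithStats(m)
    k=1+np.argmax(st[1:,4]);ys,xs=np.where(l==k);pts=np.c_[xs+x0,ys+y0].astype(float)
    ev,V=np.linalg.eigh(np.cov(pts.T));return pts.mean(0),st[k,4],V[:,1],4*np.sqrt(ev)
def report(im,f,box,cam='scene'):
    a=np.load(f);M=rot(a[3:]);g=a[:3]-.0188*M[:,2];n=M[:,0]
    c,A,v,ax=orange(im,box);print('orange px',c,'area',A,'dir',v,'axes px',ax)
    o,d=ray(cam,c);mid=o+d*((g-o)@n)/(d@n)
    pl=[ (lambda o,d:o+d*((g-o)@n)/(d@n))(*ray(cam,c+s*v*6)) for s in(-1,1)];e=pl[0]-pl[1];e*=np.sign(e[2]);y=M[:,1]*[1,1,0];y/=np.linalg.norm(y)
    d=g-mid;print('mid',mid,'|grip-mid|',np.linalg.norm(d),'lean from grip %.3f'%np.arctan2(-d@y,d[2]),'lean from PCA %.3f'%np.arctan2(-e@y,e[2]),'mid in tool',M.T@(mid-a[:3]))
    return mid
if __name__=='__main__': report(cv2.imread('pics/s5.png'),'w5.npy',(325,210,365,250))
E
python3 mid.py
```

```text
orange px [345.44 233.68] area 75 dir [-0.3203  0.9473] axes px [ 7.1582 14.2093]
mid [0.5109 0.2663 0.1986] |grip-mid| 0.06850684698368456 lean from grip 0.316 lean from PCA 0.307 mid in tool [0.     0.0268 0.0442]
```

Scene PCA (0.307), grip to glass middle (0.316) and the wrist view (~0.31) all put the lean at about 0.31 rad, against a camera tilt of about 0.38. That is well inside 0.21. Carrying it to the viewing place.

```bash
python3 -c "
from h import *
rows([.535,-.235,.2424],95.4,20)"
```

```text
t 18.05 pos [0.4892 0.2714 0.2442] ang 78.6 toolz [-0.086  0.002 -0.996] F [ 0.  -0.3 -0.4] gap 0.0197 roll/row -0.84 maxstep 0.0254
[[-0.0244, 0.0072, -0.0002], [-0.0245, 0.0069, -0.0002], [-0.0246, 0.0065, -0.0002], [-0.0247, 0.0062, -0.0002], [-0.0247, 0.0058, -0.0002]]
[[-0.0248, 0.0054, -0.0002], [-0.0249, 0.0051, -0.0002], [-0.025, 0.0047, -0.0002], [-0.025, 0.0044, -0.0002], [-0.0251, 0.004, -0.0002]]
[[-0.0252, 0.0036, -0.0002], [-0.0252, 0.0032, -0.0002], [-0.0253, 0.0029, -0.0002], [-0.0253, 0.0025, -0.0002], [-0.0253, 0.0021, -0.0002]]
[[-0.0254, 0.0018, -0.0002], [-0.0254, 0.0014, -0.0002], [-0.0254, 0.001, -0.0002], [-0.0254, 0.0007, -0.0002], [-0.0254, 0.0003, -0.0002]]
```

Request:
arm_command(translation=[[-0.015,0.004,0],[-0.02,0.006,0],[-0.024,0.0065,0],[-0.0245,0.006,0],[-0.0245,0.006,0]], roll=[-0.8,-0.8,-0.8,-0.8,-0.8])

```text
t: 18.47
position: [0.4917, 0.1642, 0.2398]
orientation: [-0.035, 0.743, 0.667, -0.035]
wrist_force: [0.9, -0.3, -1.6]
finger_gap: 0.0191
```

Request:
arm_command(translation=[[-0.025,0.0055,0],[-0.025,0.005,0],[-0.025,0.0045,0],[-0.025,0.0045,0],[-0.025,0.004,0]], roll=[-0.8,-0.8,-0.8,-0.8,-0.8])

```text
t: 18.88
position: [0.4993, 0.0319, 0.2334]
orientation: [-0.041, 0.716, 0.695, -0.04]
wrist_force: [0.3, -0.1, -0.6]
finger_gap: 0.0191
```

Request:
arm_command(translation=[[-0.025,0.0035,0],[-0.025,0.003,0],[-0.025,0.003,0],[-0.025,0.0025,0],[-0.025,0.002,0]], roll=[-0.8,-0.8,-0.8,-0.8,-0.8])

```text
t: 19.3
position: [0.5074, -0.0986, 0.2266]
orientation: [-0.049, 0.689, 0.722, -0.043]
wrist_force: [-0.4, -0.3, -0.9]
finger_gap: 0.0196
```

```bash
python3 -c "
from h import *
rows([.5414,-.2418,.2424],95.4,10)"
```

```text
t 19.30 pos [ 0.5074 -0.0986  0.2266] ang 92.6 toolz [-0.13   0.006 -0.992] F [-0.4 -0.3 -0.9] gap 0.0196 roll/row -0.28 maxstep 0.0148
[[-0.0144, 0.0025, -0.0021], [-0.0145, 0.0024, -0.0021], [-0.0145, 0.0023, -0.0021], [-0.0145, 0.0023, -0.0021], [-0.0145, 0.0022, -0.0021]]
[[-0.0145, 0.0021, -0.0021], [-0.0145, 0.0021, -0.0021], [-0.0145, 0.002, -0.0021], [-0.0145, 0.0019, -0.0021], [-0.0145, 0.0019, -0.0021]]
```

Request:
arm_command(translation=[[-0.02,0.003,-0.003],[-0.018,0.0025,-0.003],[-0.016,0.0025,-0.002],[-0.014,0.0025,-0.002],[-0.012,0.002,-0.002]], roll=[-0.3,-0.3,-0.3,-0.3,-0.3])

```text
t: 19.72
position: [0.5199, -0.1852, 0.2296]
orientation: [-0.058, 0.68, 0.73, -0.046]
wrist_force: [-0.4, -0.3, -0.9]
finger_gap: 0.0193
```

Request:
arm_command(translation=[[-0.012,0.002,-0.002],[-0.012,0.002,-0.002],[-0.01,0.002,-0.001],[-0.006,0.001,0],[0,0,0]], roll=[-0.3,-0.3,0,0,0])

```text
t: 20.13
position: [0.5272, -0.2283, 0.2275]
orientation: [-0.064, 0.677, 0.732, -0.048]
wrist_force: [0.5, 0.0, -0.6]
finger_gap: 0.0192
```

```bash
python3 -c "
from h import *
rows([.5414,-.2418,.2424],95.4,5)"
```

```text
t 20.13 pos [ 0.5272 -0.2283  0.2275] ang 94.4 toolz [-0.159  0.017 -0.987] F [ 0.5  0.  -0.6] gap 0.0192 roll/row -0.21 maxstep 0.0049
[[-0.0028, 0.0021, -0.0034], [-0.0028, 0.0021, -0.0034], [-0.0028, 0.0021, -0.0034], [-0.0028, 0.0021, -0.0034], [-0.0028, 0.0021, -0.0034]]
```

```bash
python3 -c "
from h import *
s=env.read_state();print(np.round(s['joint_pos'],3),np.round(s['qvel'],3))"
```

```text
[ 0.879  0.749 -1.005  1.482  0.598  1.421  1.46 ] [-0.002  0.009 -0.009  0.017 -0.015  0.001 -0.007]
```

Request:
arm_command(translation=[[0,0,0],[0,0,0],[0,0,0],[0,0,0],[0,0,0]], roll=[0,0,0,0,0])

```text
t: 20.55
position: [0.5262, -0.2247, 0.2268]
orientation: [-0.066, 0.675, 0.734, -0.048]
wrist_force: [0.2, -0.0, -0.4]
finger_gap: 0.0196
```

```bash
python3 -c "
from h import *
rows([.5414,-.2418,.2424],95.4,5)
im=env.read_camera('scene');cv2.imwrite('pics/s6.png',im[:,:,::-1]);s=env.read_state();np.save('w6.npy',np.array([*s['position'],*s['orientation']]))
w=env.read_camera('wrist');cv2.imwrite('pics/w6.png',w[:,:,::-1])
c=env.get_calibration('scene');E=np.linalg.inv(c['extrinsics']);M=rot(s['orientation']);g=np.array(s['position'])+M@[0,.0245,.0392];print('mid est',g)
q=c['K']@(E[:3,:3]@g+E[:3,3]);q=(q[:2]/q[2]).astype(int);print(q)
from mid import report
report(im[:,:,::-1].copy(),'w6.npy',(q[0]-16,q[1]-16,q[0]+16,q[1]+16))"
```

```text
t 20.55 pos [ 0.5262 -0.2247  0.2268] ang 94.6 toolz [-0.162  0.019 -0.987] F [ 0.2 -0.  -0.4] gap 0.0196 roll/row -0.15 maxstep 0.0055
[[-0.0035, 0.0022, -0.0036], [-0.0035, 0.0022, -0.0036], [-0.0036, 0.0022, -0.0036], [-0.0036, 0.0022, -0.0036], [-0.0036, 0.0022, -0.0036]]
mid est [ 0.54404319 -0.22179513  0.18433423]
[220 194]
orange px [220.3387 195.7742] area 62 dir [-0.0844  0.9964] axes px [ 6.5333 12.6075]
mid [ 0.5471 -0.2215  0.1829] |grip-mid| 0.06518864806424944 lean from grip 0.281 lean from PCA 0.375 mid in tool [-0.      0.0278  0.0402]
```

The tool's lean drifted by about 0.07 rad on the way, which leaves the vial leaning only about 0.26 against a camera tilt of about 0.39. There is time for a second press at the incubator wall to gain margin.

```bash
python3 -c "
from h import *
rows([.523,.2655,.25],80,25)"
```

```text
t 20.65 pos [ 0.5263 -0.2248  0.2269] ang 94.6 toolz [-0.161  0.019 -0.987] F [-0.1 -0.2 -0.6] gap 0.0192 roll/row 0.58 maxstep 0.0196
[[0.0196, 0.0014, -0.0005], [0.0196, 0.0012, -0.0005], [0.0196, 0.001, -0.0005], [0.0196, 0.0008, -0.0005], [0.0196, 0.0006, -0.0005]]
[[0.0196, 0.0004, -0.0005], [0.0196, 0.0002, -0.0005], [0.0196, -0.0, -0.0005], [0.0196, -0.0002, -0.0005], [0.0196, -0.0004, -0.0005]]
[[0.0196, -0.0006, -0.0005], [0.0196, -0.0008, -0.0005], [0.0196, -0.001, -0.0005], [0.0196, -0.0012, -0.0005], [0.0196, -0.0014, -0.0005]]
[[0.0196, -0.0016, -0.0005], [0.0195, -0.0018, -0.0005], [0.0195, -0.002, -0.0005], [0.0195, -0.0022, -0.0005], [0.0195, -0.0024, -0.0005]]
[[0.0195, -0.0026, -0.0005], [0.0194, -0.0028, -0.0005], [0.0194, -0.003, -0.0005], [0.0194, -0.0032, -0.0005], [0.0193, -0.0034, -0.0005]]
```

Request:
arm_command(translation=[[0.015,0.001,-0.002],[0.022,0.001,-0.002],[0.024,0.001,-0.002],[0.024,0.001,-0.002],[0.024,0.001,-0.002]], roll=[0.7,0.7,0.7,0.7,0.7])

```text
t: 21.07
position: [0.527, -0.1202, 0.2375]
orientation: [-0.064, 0.703, 0.706, -0.052]
wrist_force: [-0.3, -0.3, -1.0]
finger_gap: 0.0193
```

Request:
arm_command(translation=[[0.024,0.0005,-0.001],[0.024,0,-0.001],[0.024,0,-0.001],[0.024,0,-0.001],[0.024,-0.0005,-0.001]], roll=[0.7,0.7,0.7,0.7,0.7])

```text
t: 21.48
position: [0.5304, 0.0057, 0.2456]
orientation: [-0.061, 0.726, 0.683, -0.053]
wrist_force: [0.0, -0.3, -1.0]
finger_gap: 0.0193
```

Request:
arm_command(translation=[[0.024,-0.001,-0.001],[0.024,-0.001,-0.001],[0.024,-0.001,-0.001],[0.024,-0.0015,-0.001],[0.024,-0.0015,-0.001]], roll=[0.7,0.7,0.7,0.7,0.7])

```text
t: 21.9
position: [0.5349, 0.1322, 0.2532]
orientation: [-0.058, 0.747, 0.66, -0.055]
wrist_force: [1.4, -0.1, -0.9]
finger_gap: 0.0194
```

```bash
python3 -c "
from h import *
rows([.523,.2655,.25],80,5);print(np.round(env.read_state()['joint_pos'],2))"
```

```text
t 21.90 pos [0.5349 0.1322 0.2532] ang 82.9 toolz [-0.159  0.015 -0.987] F [ 1.4 -0.1 -0.9] gap 0.0194 roll/row 0.58 maxstep 0.0268
[[0.0262, -0.0055, 0.0014], [0.0261, -0.0058, 0.0014], [0.026, -0.006, 0.0014], [0.026, -0.0063, 0.0014], [0.0259, -0.0066, 0.0014]]
[ 0.29  0.67 -0.96  1.52  0.44  1.36  0.72]
```

Request:
arm_command(translation=[[0.026,-0.0055,0.001],[0.026,-0.0055,0.001],[0.026,-0.006,0.001],[0.022,-0.006,0.001],[0.012,-0.003,0.001]], roll=[0.6,0.6,0.6,0.6,0.6])

```text
t: 22.32
position: [0.5229, 0.2563, 0.2529]
orientation: [-0.057, 0.764, 0.641, -0.055]
wrist_force: [-0.3, -0.2, -0.8]
finger_gap: 0.0195
```

Request:
arm_command(translation=[[0,0,0],[0,0,0],[0,0,0],[0,0,0],[0,0,0]], roll=[0,0,0,0,0])

```text
t: 22.73
position: [0.5216, 0.2577, 0.2533]
orientation: [-0.057, 0.762, 0.643, -0.055]
wrist_force: [-0.0, -0.2, -0.2]
finger_gap: 0.0192
```

```bash
python3 tilt.py; python3 -c "
from h import *
rows([.523,.2655,.162],80,10)"
```

```text
gx 0.0188 h 0.1469 phi 0
t 22.73 pos [0.5216 0.2577 0.2533] ang 80.3 toolz [-0.156  0.016 -0.988] F [-0.  -0.2 -0.2] gap 0.0192 roll/row 0.35 maxstep 0.0000
[[0.0, 0.0, 0.0]]
t 22.73 pos [0.5216 0.2577 0.2533] ang 80.3 toolz [-0.156  0.016 -0.988] F [-0.  -0.2 -0.2] gap 0.0192 roll/row 0.03 maxstep 0.0092
[[0.0009, 0.0014, 0.009], [0.0009, 0.0014, 0.009], [0.0009, 0.0014, 0.009], [0.0009, 0.0014, 0.009], [0.0009, 0.0014, 0.009]]
[[0.0009, 0.0014, 0.009], [0.0009, 0.0014, 0.009], [0.0009, 0.0014, 0.009], [0.0009, 0.0014, 0.009], [0.0009, 0.0014, 0.009]]
```

Request:
arm_command(translation=[[0.001,0.0015,0.009],[0.001,0.0015,0.009],[0.001,0.0015,0.009],[0.001,0.0015,0.009],[0.001,0.0015,0.009]], roll=[0,0,0,0,0])

```text
t: 23.15
position: [0.5254, 0.2584, 0.2045]
orientation: [-0.056, 0.764, 0.64, -0.054]
wrist_force: [0.2, -0.8, -0.1]
finger_gap: 0.0192
```

Request:
arm_command(translation=[[0,0.0015,0.009],[0,0.0015,0.009],[0,0.0015,0.008],[0,0.001,0.006],[0,0,0.002]], roll=[0,0,0,0,0])

```text
t: 23.57
position: [0.5242, 0.2568, 0.1624]
orientation: [-0.056, 0.764, 0.64, -0.057]
wrist_force: [-0.2, -0.9, -0.7]
finger_gap: 0.0195
```

```bash
python3 tilt.py
```

```text
gx 0.0216 h 0.056 phi 0
t 23.57 pos [0.5242 0.2568 0.1624] ang 80.0 toolz [-0.159  0.013 -0.987] F [-0.2 -0.9 -0.7] gap 0.0195 roll/row -0.04 maxstep 0.0000
[[0.0, 0.0, 0.0]]
```

Request:
arm_command(translation=[[0,-0.005,0.001],[0,-0.005,0.001],[0,-0.005,0.001],[0,-0.005,0.001],[0,-0.005,0.001]], roll=[0,0,0,0,0])

```text
t: 23.98
position: [0.4975, 0.2621, 0.1616]
orientation: [-0.056, 0.764, 0.64, -0.056]
wrist_force: [-0.4, 0.9, -1.1]
finger_gap: 0.0194
```

Request:
arm_command(translation=[[0,-0.006,0.0005],[0,-0.007,0.0005],[0,-0.007,0.0005],[0,-0.007,0.0005],[0,0,0]], roll=[0,0,0,0,0])

```text
t: 24.4
position: [0.4725, 0.2669, 0.1661]
orientation: [-0.053, 0.765, 0.64, -0.051]
wrist_force: [0.9, -0.2, 2.9]
finger_gap: 0.0186
```

```bash
python3 tilt.py
```

```text
gx -0.0314 h 0.0597 phi 0.6702564353379218
t 24.40 pos [0.4725 0.2669 0.1661] ang 79.8 toolz [-0.145  0.015 -0.989] F [ 0.9 -0.2  2.9] gap 0.0186 roll/row -0.17 maxstep 0.0000
[[0.0, 0.0, 0.0]]
```

Request:
arm_command(translation=[[0,0.003,-0.006],[0,0,-0.012],[0,0,-0.014],[0,0,-0.014],[0,0,-0.012]], roll=[0,0,0,0,0])

```text
t: 24.82
position: [0.4771, 0.2656, 0.2238]
orientation: [-0.057, 0.763, 0.641, -0.059]
wrist_force: [0.6, 0.6, -0.3]
finger_gap: 0.019
```

Request:
arm_command(translation=[[0,0,-0.01],[0,0,-0.005],[0,0,0],[0,0,0],[0,0,0]], roll=[0,0,0,0,0])

```text
t: 25.23
position: [0.4771, 0.2678, 0.2419]
orientation: [-0.06, 0.762, 0.642, -0.059]
wrist_force: [0.5, 0.2, 0.2]
finger_gap: 0.0192
```

```bash
python3 tilt.py; cat > chk.py <<'E'
from h import *
from mid import report
import sys
k=sys.argv[1]
s=env.read_state();im=env.read_camera('scene');cv2.imwrite(f'pics/s{k}.png',im[:,:,::-1]);np.save(f'w{k}.npy',np.array([*s['position'],*s['orientation']]))
W=env.read_camera('wrist');cv2.imwrite(f'pics/w{k}.png',W[:,:,::-1])
c=env.get_calibration('scene');E=np.linalg.inv(c['extrinsics']);M=rot(s['orientation']);g=np.array(s['position'])+M@[0,.03,.036]
q=c['K']@(E[:3,:3]@g+E[:3,3]);q=(q[:2]/q[2]).astype(int)
report(im[:,:,::-1].copy(),f'w{k}.npy',(q[0]-18,q[1]-18,q[0]+18,q[1]+18))
x,y=q
a=cv2.resize(im[y-25:y+20,x-30:x+30,::-1],(400,300),interpolation=cv2.INTER_CUBIC)
cv2.imwrite(f'pics/crop{k}.png',np.hstack([a,cv2.resize(W[150:360,140:420,::-1],(400,300))]));print('origin',x-30,y-25)
E
python3 chk.py 7
```

```text
gx -0.0266 h 0.1355 phi 0.2844883030296728
t 25.23 pos [0.4771 0.2678 0.2419] ang 80.3 toolz [-0.168  0.016 -0.986] F [0.5 0.2 0.2] gap 0.0192 roll/row 0.27 maxstep 0.0000
[[0.0, 0.0, 0.0]]
orange px [344.0123 232.7654] area 81 dir [-0.362   0.9322] axes px [ 7.245  14.9739]
mid [0.5117 0.2613 0.2011] |grip-mid| 0.06746899905736775 lean from grip 0.496 lean from PCA 0.445 mid in tool [0.     0.0416 0.0343]
origin 316 205
```

View pics/crop7.png

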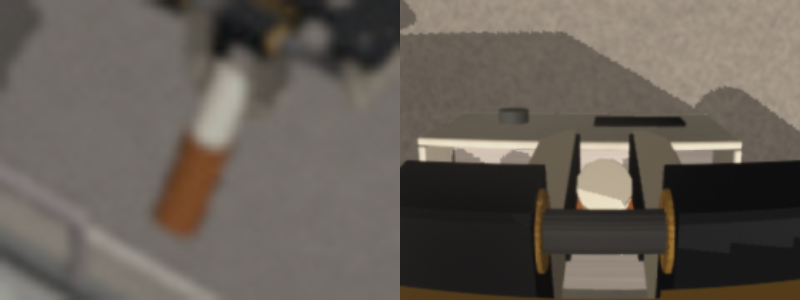

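The crop shows the vial leaning more strongly now: grip estimate 0.50, PCA 0.445, so about 0.47. That leaves room for drift. Carrying it back.

```bash
python3 -c "
from h import *
rows([.522,-.22,.2385],95.4,20)"
```

```text
t 25.33 pos [0.4771 0.2676 0.2417] ang 80.3 toolz [-0.168  0.015 -0.986] F [-0.3  0.2 -0.4] gap 0.0190 roll/row -0.76 maxstep 0.0245
[[-0.0236, 0.0063, -0.0006], [-0.0237, 0.006, -0.0006], [-0.0238, 0.0057, -0.0006], [-0.0239, 0.0054, -0.0006], [-0.0239, 0.0051, -0.0006]]
[[-0.024, 0.0047, -0.0006], [-0.0241, 0.0044, -0.0006], [-0.0241, 0.0041, -0.0006], [-0.0242, 0.0038, -0.0006], [-0.0242, 0.0035, -0.0006]]
[[-0.0243, 0.0032, -0.0006], [-0.0243, 0.0028, -0.0006], [-0.0243, 0.0025, -0.0006], [-0.0244, 0.0022, -0.0006], [-0.0244, 0.0019, -0.0006]]
[[-0.0244, 0.0015, -0.0006], [-0.0244, 0.0012, -0.0006], [-0.0245, 0.0009, -0.0006], [-0.0245, 0.0006, -0.0006], [-0.0245, 0.0003, -0.0006]]
```

Request:
arm_command(translation=[[-0.015,0.004,-0.001],[-0.02,0.006,-0.001],[-0.023,0.0055,-0.001],[-0.023,0.0055,-0.001],[-0.023,0.005,-0.001]], roll=[-0.8,-0.8,-0.8,-0.8,-0.8])

```text
t: 25.75
position: [0.4852, 0.164, 0.2409]
orientation: [-0.066, 0.733, 0.675, -0.059]
wrist_force: [-0.8, 0.0, -0.5]
finger_gap: 0.0186
```

Request:
arm_command(translation=[[-0.023,0.0045,-0.001],[-0.023,0.0045,-0.001],[-0.023,0.004,-0.001],[-0.023,0.004,-0.001],[-0.023,0.0035,-0.001]], roll=[-0.8,-0.8,-0.8,-0.8,-0.8])

```text
t: 26.17
position: [0.4982, 0.0415, 0.2389]
orientation: [-0.069, 0.707, 0.701, -0.059]
wrist_force: [0.7, -0.9, -0.6]
finger_gap: 0.019
```

Request:
arm_command(translation=[[-0.023,0.003,-0.001],[-0.023,0.003,-0.001],[-0.023,0.0025,-0.001],[-0.023,0.002,-0.001],[-0.023,0.002,-0.001]], roll=[-0.8,-0.8,-0.8,-0.8,-0.8])

```text
t: 26.58
position: [0.512, -0.08, 0.2368]
orientation: [-0.074, 0.681, 0.727, -0.058]
wrist_force: [0.1, 1.3, -1.1]
finger_gap: 0.0188
```

```bash
cat > fin.py <<'E'
from h import *
import sys
s=env.read_state();M=rot(s['orientation']);off=M@[0,.0388,.0308];vp=np.array([.5623,-.2394,.2012])
print('mid est',(s['position']+off).round(4),'j3 %.2f'%s['joint_pos'][2]);rows(vp-off,95.4,int(sys.argv[1]))
E
python3 fin.py 10
```

```text
mid est [ 0.5443 -0.0769  0.1994] j3 -1.04
t 26.58 pos [ 0.512  -0.08    0.2368] ang 93.6 toolz [-0.186  0.016 -0.982] F [ 0.1  1.3 -1.1] gap 0.0188 roll/row -0.18 maxstep 0.0163
[[-0.0163, 0.0006, -0.0008], [-0.0163, 0.0006, -0.0008], [-0.0163, 0.0005, -0.0008], [-0.0163, 0.0005, -0.0008], [-0.0163, 0.0004, -0.0008]]
[[-0.0163, 0.0004, -0.0008], [-0.0163, 0.0003, -0.0008], [-0.0163, 0.0003, -0.0008], [-0.0163, 0.0002, -0.0008], [-0.0163, 0.0002, -0.0008]]
```

Request:
arm_command(translation=[[-0.02,0.001,-0.001],[-0.018,0.0005,-0.001],[-0.018,0.0005,-0.001],[-0.016,0.0005,-0.001],[-0.014,0.0005,-0.001]], roll=[-0.2,-0.2,-0.2,-0.2,-0.2])

```text
t: 27.0
position: [0.52, -0.174, 0.235]
orientation: [-0.077, 0.676, 0.731, -0.059]
wrist_force: [-0.4, 0.3, -0.3]
finger_gap: 0.019
```

```bash
python3 fin.py 5
```

```text
mid est [ 0.552  -0.1703  0.1974] j3 -1.03
t 27.00 pos [ 0.52  -0.174  0.235] ang 94.3 toolz [-0.193  0.017 -0.981] F [-0.4  0.3 -0.3] gap 0.0190 roll/row -0.22 maxstep 0.0140
[[-0.0139, 0.0008, -0.0014], [-0.0139, 0.0007, -0.0014], [-0.0139, 0.0007, -0.0014], [-0.0139, 0.0006, -0.0014], [-0.0139, 0.0006, -0.0014]]
```

Request:
arm_command(translation=[[-0.014,0.001,-0.0015],[-0.014,0.001,-0.0015],[-0.013,0.001,-0.0015],[-0.01,0.001,-0.001],[-0.006,0.0005,-0.001]], roll=[-0.2,-0.2,-0.2,0,0])

```text
t: 27.42
position: [0.5284, -0.2366, 0.2349]
orientation: [-0.081, 0.673, 0.733, -0.061]
wrist_force: [0.2, 0.2, 0.4]
finger_gap: 0.0193
```

Request:
arm_command(translation=[[-0.003,0,0],[0,0,0],[0,0,0],[0,0,0],[0,0,0]], roll=[0,0,0,0,0])

```text
t: 27.83
position: [0.5283, -0.2388, 0.2338]
orientation: [-0.082, 0.673, 0.733, -0.061]
wrist_force: [-0.2, 0.5, 0.1]
finger_gap: 0.019
```

```bash
python3 fin.py 5; python3 chk.py 8
```

```text
mid est [ 0.56   -0.2347  0.1959] j3 -1.01
t 27.83 pos [ 0.5283 -0.2388  0.2338] ang 94.7 toolz [-0.202  0.021 -0.979] F [-0.2  0.5  0.1] gap 0.0190 roll/row -0.14 maxstep 0.0015
[[-0.0009, 0.0002, -0.0011], [-0.0009, 0.0002, -0.0011], [-0.0009, 0.0002, -0.0011], [-0.0009, 0.0001, -0.0011], [-0.0009, 0.0001, -0.0011]]
orange px [214.4154 195.1385] area 65 dir [-0.0935  0.9956] axes px [ 6.3428 13.3848]
mid [ 0.565  -0.2342  0.1936] |grip-mid| 0.06738220071471065 lean from grip 0.515 lean from PCA 0.412 mid in tool [-0.      0.0442  0.0321]
origin 186 168
```

View pics/s8.png

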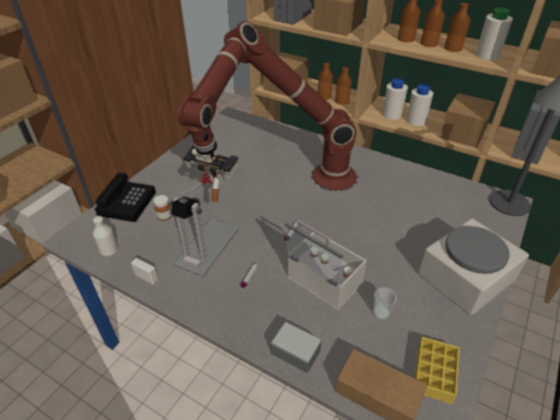

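The final view shows the vial held in front of the lens, the lid standing up, the three low vials in their wells and the bench things in place. One small trim upward, then settle.

Request:
arm_command(translation=[[-0.001,0,-0.002],[-0.001,0,-0.002],[-0.001,0,-0.002],[0,0,0],[0,0,0]], roll=[0,0,0,0,0])

```text
t: 28.35
position: [0.5303, -0.2412, 0.241]
orientation: [-0.081, 0.672, 0.734, -0.061]
wrist_force: [-0.4, 0.2, -0.9]
finger_gap: 0.0187
```

Request:
arm_command(translation=[[0,0,0],[0,0,0],[0,0,0],[0,0,0],[0,0,0]], roll=[0,0,0,0,0])

```text
t: 28.77
position: [0.5302, -0.2412, 0.2409]
orientation: [-0.081, 0.672, 0.734, -0.061]
wrist_force: [-0.6, -0.2, -0.2]
finger_gap: 0.0185
```

```bash
python3 fin.py 5; python3 chk.py 9; python3 -c "
from station import env
print(env.read_state()['qvel'].round(3) if hasattr(env.read_state()['qvel'],'round') else env.read_state()['qvel'])"
```

```text
mid est [ 0.5619 -0.2371  0.2031] j3 -1.01
t 28.77 pos [ 0.5302 -0.2412  0.2409] ang 94.8 toolz [-0.201  0.02  -0.979] F [-0.6 -0.2 -0.2] gap 0.0185 roll/row -0.12 maxstep 0.0006
[[-0.0005, 0.0001, 0.0003], [-0.0005, 0.0001, 0.0003], [-0.0005, 0.0001, 0.0003], [-0.0005, 0.0001, 0.0003], [-0.0005, 0.0001, 0.0003]]
orange px [213.4627 193.4478] area 67 dir [-0.1024  0.9947] axes px [ 6.4685 13.4896]
mid [ 0.5661 -0.2367  0.2015] |grip-mid| 0.06637739038580963 lean from grip 0.510 lean from PCA 0.431 mid in tool [0.     0.0432 0.0316]
origin 185 166
[-0.     0.    -0.001 -0.001 -0.001 -0.    -0.002]
```

The middle of the glass is about 4 mm from the viewing place by estimate, the lean is about 0.45 rad and the arm is still. Handing in.

```bash
python3 -c "
from station import env
env.close_job()"
```

```text
the job is handed in; nothing more can be done
```

I handed the job in at about 29 s of the 54 s allowed, with the tall-capped vial held in front of the inspection camera; no verdict was reported. I swung the lid onto its stop by its bar, gripped the vial by its cap and lifted it out. Because the tool can only roll, I leaned the vial by pressing its glass against the incubator's inside front wall.

**Last checks:**
- **Position:** the middle of the glass measured (0.562–0.566, -0.237, 0.202) m. The viewing place is estimated at (0.562, -0.239, 0.201) m, so it is about 3–5 mm off; the limit is 22 mm.
- **Holding:** the arm was still and the fingers were closed on the cap (gap about 19 mm).
- **Scene:** the last viewed picture, taken just before a final trim of about 7 mm, showed the lid standing open, the other three vials in their wells and the bench things in place.

**Weaker or disagreeing checks:**
- **Vial lean:** it measured 0.43 rad from the shape of the glass and 0.51 rad from the grip.
- **Camera tilt:** I put it at about 0.39 rad; the separate readings ran from 0.36 to 0.42. The axis error is therefore probably 0.05–0.15 rad, inside the 0.21 limit but not tightly known.
- **Repeat press:** after the first press the tool's lean drifted by about 0.07 rad during the carry, so I went back and pressed a second time.
- **Grip to glass middle:** this measured 66–68 mm where the text implies about 57 mm. I used 63 mm.

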